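# Hook the tool rail into the slotted bench rack and press it down until it locks

## Task

Fit the loose orange tool rail to the top of the blue bench rack: hook its four steel tabs into the upper slots of the two uprights, then push the rail down until both ends are fully home and both spring catches have snapped back over it. Use steady hand pressure (never more than about 40 N on the rack; no hammering), let go of the rail at the end, and leave the other things on the bench where they are.

Things in the scene. Friction and masses are not known exactly. Their poses are not given: they have to be found in the camera images.
- rail: Loose orange box beam, 24 mm deep (x), 226 long (y), 30 high, about 0.4 kg, standing on the bench. Origin: centre of its underside; +x = side of the tabs, +y = left end, z up. Behind each end, from the underside up, a connector plate: centre y = +-100, 26 wide, 78 high, back face at x = +15 mm, with a flange on its outer edge.
- rail_top (a point): Middle of the beam's flat top, 30 mm above its underside. Between y = -45 and +45 mm the beam is bare: grip it here from above across its 24 mm, one finger behind it between the two connector plates. The small dark holes along the top are shallow marks.
- rail_tab_left (a point): Root of the upper left tab (rail frame 15, 100, 60 mm): middle of the neck's underside, at the plate's back face. Home, it lies at slot_left. Each plate has 2 steel tabs to +x, 14 mm wide: neck 8 high, undersides at z = 60 and 16; 7 mm behind the plate a lip turns down 14 mm below the neck; the tab ends 15.3 mm behind the plate in a nose 8 mm wide.
- rail_tab_right (a point): The same point of the upper right tab (rail frame 15, -100, 60 mm); home, it lies at slot_right.
- rail_tooth_left (a point): Tip of the small steel tooth on the left plate's outer edge (rail frame 8, 118.5, 52.5 mm: top of the tooth). Going down, it pushes the left catch aside; home, the catch's nose is 2.5 mm above it. The right end has its mirror image.
- rack: The rack's feet, bolted down. Origin: on the bench, midway, under the uprights' front faces; +x into the slots, +y left, z up. On them a frame of two blue uprights, 36 mm wide, 32 deep, about 250 high, centres y = +-100, open between; two ties at the back, below 143 mm. A like rail with small tools (up to 142 mm) is fitted lowest. Feet reach 30 mm in front, 6 high.
- slot_left (a point): Nominal middle of the lower edge of the left upright's top slot, on the front face, z = 210 mm, rack axes. The frame sits on levelling studs in slotted holes: all slots and catches are really up to 11 mm to the left or right and up to 2 mm above or below what is given here (depth x and turn are true). Slots: 17 wide, 29 high, wall 4; lower edges z = 34, 78, 122, 166, 210.
- slot_right (a point): The same, nominal, on the right upright, shifted alike. The rail goes into the slots at 166 and 210 along +x, 14 to 21 mm above home, till the plates touch the uprights, then down. Nominal home: underside z = 150, rail origin x = -15, y = 0 (rack frame), play 1.5 mm sideways and 3 in x. 10 to 13 mm above home the teeth rest on the catches; push from there.
- catch_left (a joint): Spring catch hung on a pin outside the left upright (rack frame y = 126, z = 237 mm, nominal), bevelled nose pointing inward. 0 rad = closed, as found and when locked over the tooth; swings out to about 0.12 as the tooth is pushed past, springs back to 0 when that end is home. Takes roughly 3 to 6 N of push on that end.
- catch_right (a joint): The same on the right upright; 0 rad = closed.
- tape_1: Roll of black tape, 55 mm, bystander.
- grinder_burr: Grey conical burr, 50 mm, bystander.
- stubby_driver: Yellow stubby screwdriver, 88 mm, bystander.
Things that resemble listed ones, but are neither listed nor needed, are in the scene too. There is more than one size of the rail; the job needs the larger.

How it is judged:
By the outcome, as a careful person would: the job done as asked, in the order asked, and still so for the second after the job is handed in, with the robot touching nothing.
It also fails if it takes over 64 s, if anything falls off the work surface, if the arm or the gripper's body presses on something with over 40 N, if the wrist force passes 120 N, or if a joint passes its speed limit or range.

## Robot

A 6-joint arm with a two-finger parallel gripper is mounted at the origin on a cart in front of the work surface, level with it; the furniture and walls round the work are solid. World frame = base frame: x ahead of the robot, y to its left, z up, the work surface at z = 0. Lengths are in mm, angles in rad, forces in N, time in s.
With the tool pointing down it reaches from about 325 to 775 mm from the base axis. Payload 9.3 kg.
Tool frame: the origin (TCP) lies at the very end of the fingers, on their centre line; the grasp point (between the pads) lies 19 mm behind it (bot.grip_depth is the distance from the TCP to the grasp point, in mm); z points along the fingers, y is the direction in which the jaws open and shut (so a half turn about z gives the same grasp; the last joint's range is limited). The gripper opens to 85 mm and grips with 20 to 120 N. Pads are 22 mm wide; open, the fingers measure 114 mm over their backs; the gripper's body (76 mm by 85 mm) begins 54 mm behind the grasp point. The pads swing forward as they close: fully open they stand 13 mm farther back than shut.
Start: joints at [-1.396, 0.259, 0.021, 1.334, 0, 1.418], TCP at [177.072, -520.713, 231.279] pointing down, gripper open.
Joint ranges: [-3.04, 3.04], [-0.91, 1.82], [-1.04, 1.36], [-1.92, 1.95], [-1.52, 1.45], [-3.14, 3.14]. Speed limits (rad/s): [2.22, 2.22, 2.79, 3.14, 3.14, 3.14].

## Interface

Orientations are given as a rotation vector (axis times angle).
In Python, from rig import bot gives the robot as it stands.
- The arm moves only by the tool play_rows, never from a script. Its arguments are lists of equal length, an entry for each row: "translation": the shift along the world's x, y, z in mm, a list of three; "dr": the turn, a rotation vector about the world's x, y, z in rad, a list of three; "claw": the finger opening in mm, from 0 to 85.4. In form: {"translation": [[tx, ty, tz], ...], "dr": [[rx, ry, rz], ...], "claw": [claw, ...]}. A call has exactly 10 rows; each row shifts and turns the commanded pose from where the row before left it; what a row does not reach is not made up. A row lasts 1/10 s, in which the tool goes at most 50 mm and 8.59 degrees, less where a joint would pass 70% of its speed; a pose out of reach is approached as far as the arm can. A call with a gripper value outside its range is refused whole. The fingers move at their own pace and stop on an object; "newtons" is the grip in N (left out, the last holds). Time passes only in rows, so rows that do not move let the fingers close, or fill a call up. It gives the time, the measured TCP pose, the force and the opening at its end, in the units of the state.
- bot.observe(): the state, without advancing time (a new reading comes with each control period).
- bot.snapshot(name): name is "scene" or "top"; returns a dict with "pixels" (420x560x3 uint8, red, green, blue), "fx", "fy", "cx", "cy" (pixels), "pose" (4x4, takes a point from camera to world coordinates). Camera axes: x right, y up, looking along -z (the intrinsics and any distortion apply to the point x, -y, -z); pixel columns grow to the right and rows downward; lengths in mm; the calibration is good to about 2 mm. A picture is of the moment at which its call begins. There is no depth.
- bot.hand_in(): hands the job in, once; it reports no verdict.
The state is a dict: "clock": time; "joint_pos": joint angles; "qd": joint speeds; "effort": joint torques, N m; "tcp_pos": TCP position; "tool_rot": TCP orientation; "wrist_force": force on the tool from outside, world axes, zero at the start; "wrist_torque": the same for the moment, N m; "gripper_width": finger opening in mm.
Only numpy, scipy, OpenCV 4.12 (cv2) and the standard library are available. Lean on these libraries where they do the work, as an engineer would, in place of code of your own. Each camera call takes 0.05 s, during which the arm holds its last target.

## Working session

There is one attempt and no reset: what is moved stays moved. The work goes in short steps, Python scripts to look and compute and a tool call to move; the robot and the scene stay as the last step left them, time stands still between calls to the robot, and variables do not carry over. Pictures are saved under pics/ and viewed, and the job is handed in when it is done.

Besides the shell and the picture viewer there is one more tool, called after "Emit:" by a JSON object that holds its "op" and its "data", one argument or row to a line. play_rows: Moves the arm, as the interface text tells. Its arguments: {"type":"object","properties":{"translation":{"type":"array"},"dr":{"type":"array"},"claw":{"type":"array"},"newtons":{"type":"number"}},"required":["translation","dr","claw"]}

```bash
ls; mkdir -p pics
cat > h.py <<'E'
import numpy as np,cv2,sys
from rig import bot
def snap(n,f):
    s=bot.snapshot(n); im=s["pixels"][:,:,::-1].copy(); cv2.imwrite(f"pics/{f}.png",im)
    np.savez(f"pics/{f}.npz",**{k:np.array(s[k]) for k in s}); return s
def load(f): return dict(np.load(f"pics/{f}.npz"))
def proj(s,P):
    P=np.atleast_2d(np.array(P,float)); T=np.linalg.inv(s["pose"]); c=(T[:3,:3]@P.T).T+T[:3,3]
    x,y,z=c[:,0],-c[:,1],-c[:,2]
    return np.c_[s["fx"]*x/z+s["cx"],s["fy"]*y/z+s["cy"]]
def ray(s,uv):
    d=np.array([(uv[0]-s["cx"])/s["fx"],-(uv[1]-s["cy"])/s["fy"],-1.]); R=s["pose"]
    return R[:3,3],R[:3,:3]@d
def atz(s,uv,z):
    o,d=ray(s,uv); return o+d*(z-o[2])/d[2]
def crop(f,x0,y0,x1,y1,k,o):
    im=cv2.imread(f"pics/{f}.png")[y0:y1,x0:x1]; cv2.imwrite(f"pics/{o}.png",cv2.resize(im,None,fx=k,fy=k,interpolation=cv2.INTER_CUBIC))
E
python3 - <<'E'
from h import *
for n in("scene","top"):
    s=snap(n,n+"0"); print(n,[k for k in s],s["fx"],s["fy"],s["cx"],s["cy"],np.round(s["pose"],3).tolist())
print(bot.observe())
E
```

```text
pics
scene ['pixels', 'fx', 'fy', 'cx', 'cy', 'pose'] 484.1779349176602 484.1779349176602 277.61272335320155 201.7620163927802 [[-0.671, 0.35, -0.654, -294.651], [-0.742, -0.306, 0.597, 831.594], [0.009, 0.886, 0.465, 791.33], [0.0, 0.0, 0.0, 1.0]]
top ['pixels', 'fx', 'fy', 'cx', 'cy', 'pose'] 485.6210883871713 485.6210883871713 276.4711554624027 202.20144441517738 [[0.01, 0.979, -0.204, 313.653], [-1.0, 0.01, -0.005, 40.519], [-0.003, 0.204, 0.979, 1542.761], [0.0, 0.0, 0.0, 1.0]]
{'clock': 0.1, 'joint_pos': array([-1.39560272e+00,  2.59132309e-01,  2.08149976e-02,  1.33369414e+00,
        7.32548684e-06,  1.41820946e+00]), 'qd': array([ 0.00111865, -0.00082645,  0.00345154,  0.00089888, -0.00032736,
       -0.00042032]), 'effort': array([ 4.63689285e-03, -5.56692874e+01,  3.45070803e+01,  1.17142763e-02,
       -1.82095523e-04, -2.61502873e-07]), 'tcp_pos': array([ 177.02706658, -520.45756695,  230.7196522 ]), 'tool_rot': array([-3.09829656e+00, -5.12376264e-01,  1.00644223e-05]), 'wrist_force': array([ 0.21568424, -0.45527072,  0.53976278]), 'wrist_torque': array([ 0.07270622, -0.02234976,  0.00773397]), 'gripper_width': 85.16055090276134}
```

View pics/scene0.png

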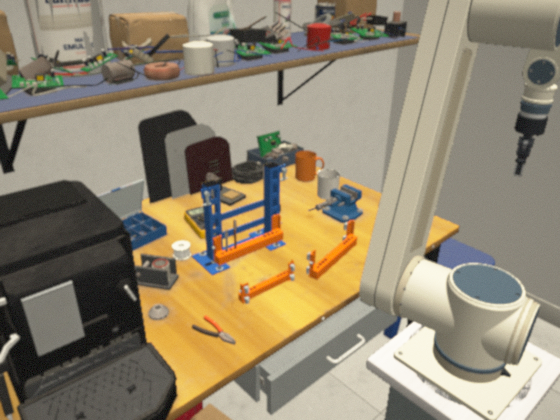

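View pics/top0.png

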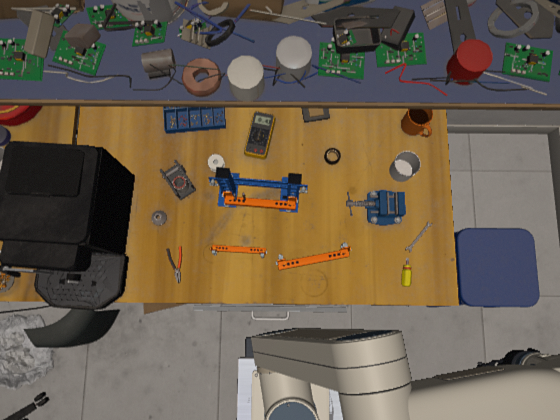

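Run:
```python
from h import *
crop("top0",200,160,360,280,5,"c1"); crop("scene0",180,140,370,310,4,"c2")
s=load("top0")
for uv in [(278,268),(350,252),(213,248),(266,252),(220,205),(303,205)]: print(uv,np.round(atz(s,uv,30 if uv[1]>220 else 0)))
```

```text
(278, 268) [421.  41.  30.]
(350, 252) [ 473. -183.   30.]
(213, 248) [481. 245.  30.]
(266, 252) [470.  79.  30.]
(220, 205) [624. 231.   0.]
(303, 205) [627. -38.   0.]
```

View pics/c1.png

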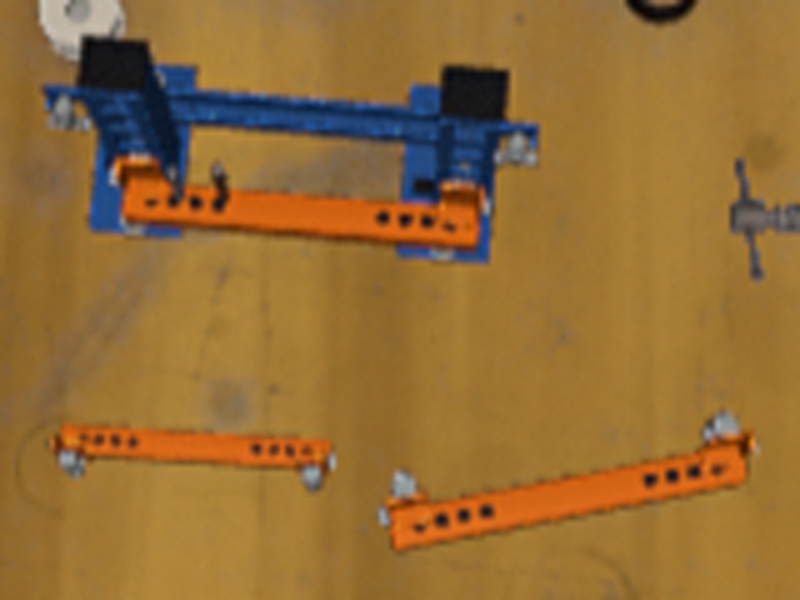

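View pics/c2.png

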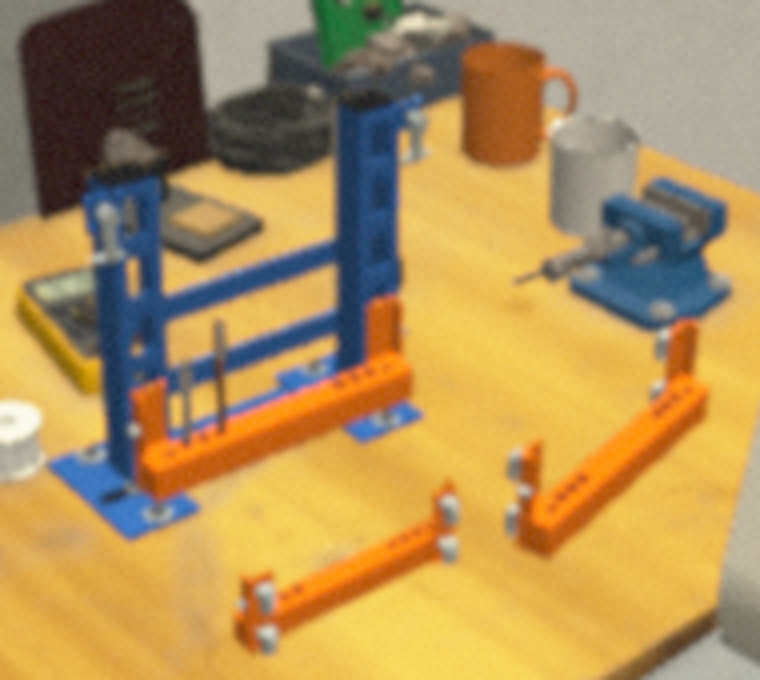

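Run:
```python
from h import *
crop("top0",205,160,310,220,7.6,"c3"); crop("scene0",195,150,295,275,6,"c4"); crop("scene0",300,215,365,285,8,"c5");crop("top0",270,235,360,280,8,"c6")
```

```text
(no output)
```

View pics/c3.png

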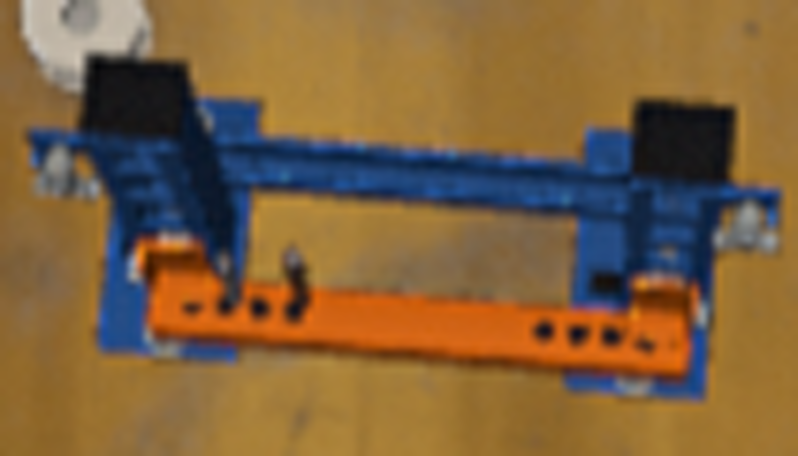

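View pics/c4.png

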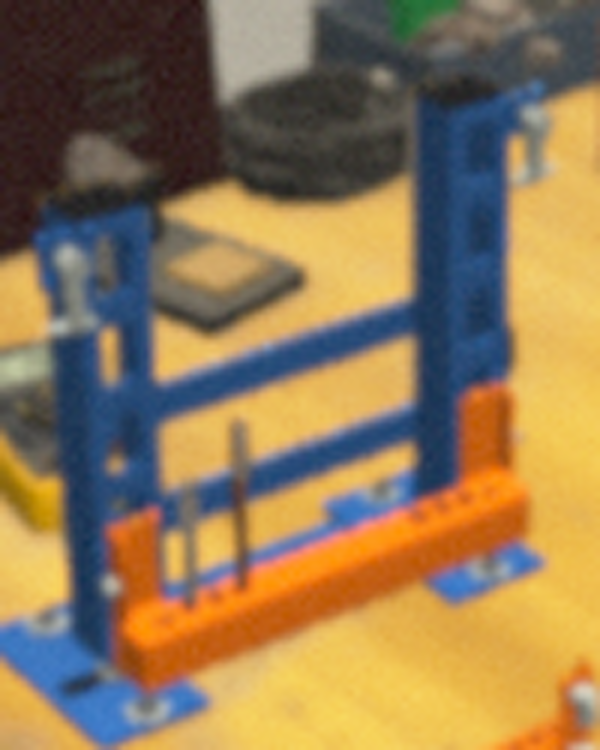

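View pics/c5.png

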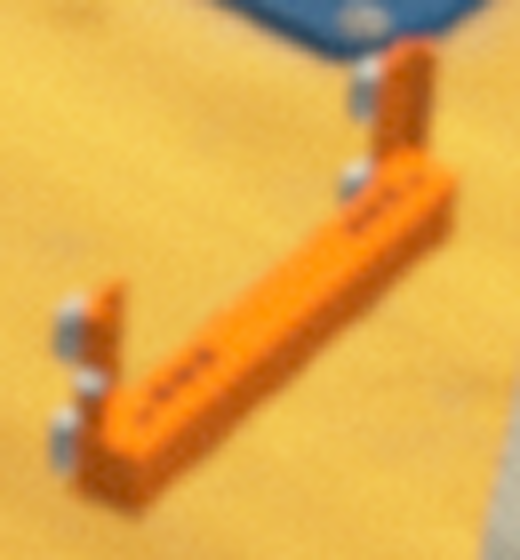

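View pics/c6.png

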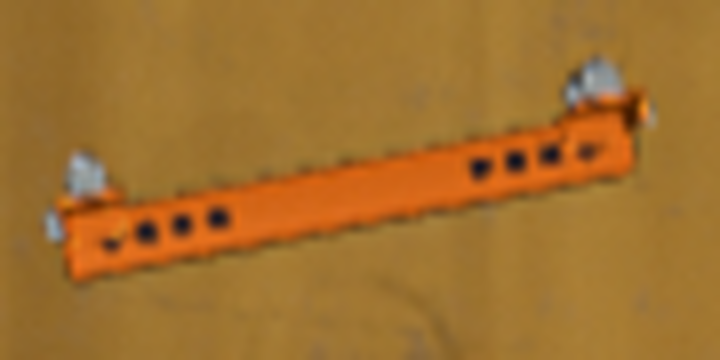

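```bash
cat > fit.py <<'E'
from h import *
from scipy.optimize import minimize
def box(a,b): return np.array([[x,y,z] for x in(a[0],b[0]) for y in(a[1],b[1]) for z in(a[2],b[2])],float)
RAIL=[box((-12,-113,0),(12,113,30)),box((12,87,0),(15,113,78)),box((12,-113,0),(15,-87,78)),box((6,111,30),(15,113,78)),box((6,-113,30),(15,-111,78))]
def tf(p,P):
    x,y,z,a=p; c,s=np.cos(a),np.sin(a); return P@np.array([[c,s,0],[-s,c,0],[0,0,1]])+[x,y,z]
K=6
def render(s,p,win,parts=RAIL):
    x0,y0,x1,y1=win; m=np.zeros(((y1-y0)*K,(x1-x0)*K),np.uint8)
    for B in parts:
        uv=proj(s,tf(p,B)); q=((uv-[x0-.5,y0-.5])*K*16).astype(np.float32)
        cv2.fillConvexPoly(m,cv2.convexHull(q).astype(np.int32),255,shift=4)
    return cv2.GaussianBlur(cv2.resize(m,(x1-x0,y1-y0),interpolation=cv2.INTER_AREA).astype(float)/255,(3,3),.6)
def omask(s,win):
    x0,y0,x1,y1=win; im=np.ascontiguousarray(s["pixels"][y0:y1,x0:x1,::-1])
    hsv=cv2.cvtColor(im,cv2.COLOR_BGR2HSV).astype(float)
    h=hsv[...,0]; h=np.where(h>150,h-180,h)
    return cv2.GaussianBlur(((np.clip((15.5-h)/3,0,1))*np.clip((hsv[...,1]-140)/40,0,1)),(3,3),.6)
def fit(views,p0,fixz=None):
    ms=[(s,w,omask(s,w)) for s,w in views]
    sc=np.array([1,1,1,.01])
    def f(q):
        p=np.array(q)*sc
        if fixz is not None: p[2]=fixz
        return sum(((render(s,p,w)-m)**2).sum() for s,w,m in ms)
    q0=np.array(p0)/sc; best=None
    sx=np.vstack([q0]+[q0+d for d in np.diag([6,6,4,4.])])
    r=minimize(f,q0,method="Nelder-Mead",options=dict(initial_simplex=sx,xatol=.02,fatol=.005,maxiter=600))
    p=r.x*sc
    if fixz is not None:p[2]=fixz
    return p,r.fun
def dbg(views,p,o):
    r=[]
    for s,w in views:
        m=omask(s,w);rr=render(s,p,w); im=s["pixels"][w[1]:w[3],w[0]:w[2],::-1]
        g=np.hstack([im,np.dstack([m*0,m,rr])*255]); r.append(cv2.resize(g.astype(np.uint8),None,fx=3,fy=3,interpolation=cv2.INTER_CUBIC))
    W=max(a.shape[1] for a in r); r=[np.pad(a,((0,0),(0,W-a.shape[1]),(0,0))) for a in r]
    cv2.imwrite(f"pics/{o}.png",np.vstack(r))
E
python3 - <<'E'
from fit import *
T=load("top0");S=load("scene0")
vl=[(T,(268,235,362,280)),(S,(300,212,365,285))]
vf=[(T,(215,185,305,215)),(S,(205,208,290,270))]
for nm,v,p0,z in(("loose",vl,[447,-71,0,.228],0),("fit",vf,[620,95,18,-.07],18)):
    for vv,fz in((v,None),(v,z),(v[:1],z),(v[1:],z)):
        p,f=fit(vv,p0,fz); print(nm,len(vv),fz,np.round(p,3),round(f,2))
    p,f=fit(v,p0,z); dbg(v,p,"d_"+nm)
E
```

```text
loose 2 None [ 4.5032e+02 -6.8399e+01 -3.9800e-01  2.0800e-01] 411.07
loose 2 0 [ 4.50645e+02 -6.97790e+01  0.00000e+00  2.06000e-01] 410.04
loose 1 0 [ 4.50921e+02 -6.75590e+01  0.00000e+00  2.02000e-01] 31.28
loose 1 0 [ 4.49119e+02 -7.05700e+01  0.00000e+00  2.12000e-01] 363.64
fit 2 None [ 6.26464e+02  9.82620e+01  1.64620e+01 -6.50000e-02] 388.14
fit 2 18 [ 6.25741e+02  9.83090e+01  1.80000e+01 -6.60000e-02] 391.27
fit 1 18 [ 6.26511e+02  1.00563e+02  1.80000e+01 -7.10000e-02] 49.82
fit 1 18 [ 6.24331e+02  9.81430e+01  1.80000e+01 -5.70000e-02] 326.5
```

```bash
cd pics; python3 -c "
import cv2
for n in('d_loose','d_fit'): print(cv2.imread(n+'.png').shape)"
```

```text
(354, 564, 3)
(276, 540, 3)
```

View pics/d_loose.png

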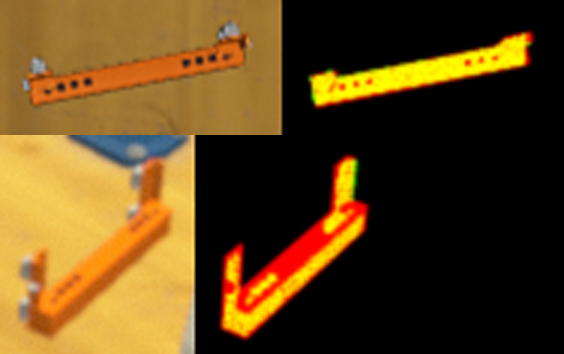

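View pics/d_fit.png

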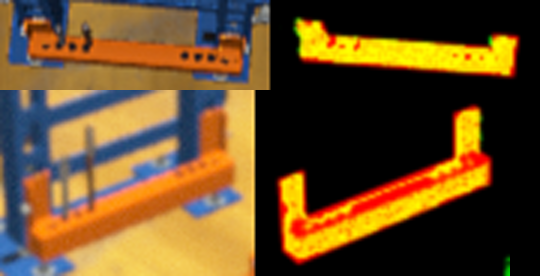

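Run:
```python
from h import *
S=load("scene0");im=np.ascontiguousarray(S["pixels"][:,:,::-1]);h=cv2.cvtColor(im,cv2.COLOR_BGR2HSV)
print("top",h[256:262,330:338].reshape(-1,3)[::6].tolist()); print("wood",h[225:231,330:336].reshape(-1,3)[::6].tolist(),h[275:281,290:300].reshape(-1,3)[::8].tolist())
print("fit",h[248:251,240:262].reshape(-1,3)[::6].tolist())
```

```text
top [[17, 233, 254], [12, 225, 222], [14, 234, 239], [15, 235, 249], [16, 252, 253], [13, 230, 186], [13, 230, 186], [14, 252, 189]]
wood [[21, 162, 237], [20, 165, 235], [20, 166, 235], [20, 171, 232], [20, 173, 232], [20, 174, 233]] [[15, 63, 208], [20, 176, 227], [20, 178, 229], [18, 98, 202], [22, 19, 148], [12, 157, 184], [20, 173, 235], [20, 171, 233]]
fit [[16, 238, 253], [12, 222, 208], [14, 252, 192], [13, 214, 193], [13, 237, 221], [14, 251, 193], [12, 224, 190], [17, 182, 205], [13, 227, 199], [13, 238, 191], [15, 183, 203]]
```

Saturation separates the orange from wood in the scene view; I'll use that and refit, then compare with the hand-measured upright features.

```bash
python3 - <<'E'
import re
t=open('fit.py').read()
t=t.replace("np.clip((15.5-h)/3,0,1))*np.clip((hsv[...,1]-140)/40,0,1)","np.clip((20.-h)/3,0,1))*np.clip((hsv[...,1]-(185 if s['pose'][2,3]<1000 else 190))/25,0,1)")
open('fit.py','w').write(t)
E
python3 - <<'E'
from fit import *
T=load("top0");S=load("scene0")
h=cv2.cvtColor(np.ascontiguousarray(T["pixels"][:,:,::-1]),cv2.COLOR_BGR2HSV); print(h[230:234,300:330].reshape(-1,3)[::20].tolist(),h[258:260,310:325].reshape(-1,3)[::5].tolist())
vl=[(T,(268,235,362,280)),(S,(300,212,365,285))]
vf=[(T,(215,185,305,215)),(S,(205,208,290,268))]
for nm,v,p0,z in(("loose",vl,[447,-71,0,.228],0),("fit",vf,[620,95,18,-.07],18)):
    for vv,fz in((v,None),(v,z),(v[:1],z),(v[1:],z)):
        p,f=fit(vv,p0,fz); print(nm,len(vv),fz,np.round(p,3).tolist(),round(f,2))
    p,f=fit(v,p0,z); dbg(v,p,"e_"+nm)
a=cv2.imread("pics/e_loose.png");b=cv2.imread("pics/e_fit.png");W=max(a.shape[1],b.shape[1])
cv2.imwrite("pics/e.png",np.vstack([np.pad(q,((0,0),(0,W-q.shape[1]),(0,0))) for q in(a,b)])[:600])
E
```

```text
[[19, 171, 161], [19, 181, 161], [18, 168, 155], [18, 166, 158], [19, 177, 161], [18, 178, 158]] [[12, 230, 210], [12, 225, 212], [12, 224, 213], [12, 226, 211], [12, 223, 213], [12, 224, 216]]
loose 2 None [450.524, -71.45, -0.251, 0.211] 144.0
loose 2 0 [450.232, -70.314, 0.0, 0.199] 143.95
loose 1 0 [450.942, -68.583, 0.0, 0.202] 39.07
loose 1 0 [448.646, -71.443, 0.0, 0.203] 76.58
fit 2 None [626.061, 97.358, 16.757, -0.066] 290.52
fit 2 18 [625.158, 98.455, 18.0, -0.072] 291.66
fit 1 18 [626.099, 100.486, 18.0, -0.073] 81.65
fit 1 18 [623.507, 97.559, 18.0, -0.051] 192.35
```

View pics/e.png

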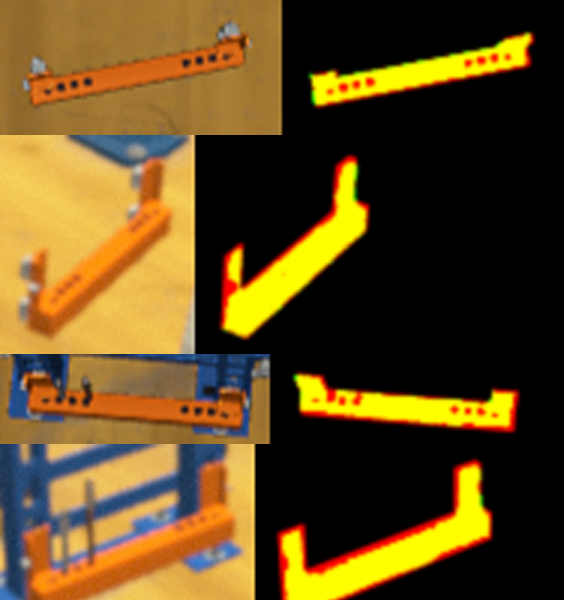

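Emit:
{"op": "play_rows", "data": {
  "translation": [
    [13.7, 22.5, -5.5],
    [13.7, 22.5, -5.5],
    [13.7, 22.5, -5.5],
    [13.7, 22.5, -5.5],
    [13.7, 22.5, -5.5],
    [13.7, 22.5, -5.5],
    [13.7, 22.5, -5.5],
    [13.7, 22.5, -5.5],
    [13.7, 22.5, -5.5],
    [13.7, 22.5, -5.5]
  ],
  "dr": [
    [0, 0, 0.0723],
    [0, 0, 0.0723],
    [0, 0, 0.0723],
    [0, 0, 0.0723],
    [0, 0, 0.0723],
    [0, 0, 0.0723],
    [0, 0, 0.0723],
    [0, 0, 0.0723],
    [0, 0, 0.0723],
    [0, 0, 0.0723]
  ],
  "claw": [85, 85, 85, 85, 85, 85, 85, 85, 85, 85]
}}

```text
clock: 1.1
tcp_pos: [314.4, -294.6, 175.9]
tool_rot: [-2.715, -1.579, 0.0]
wrist_force: [0.4, -1.1, 0.2]
gripper_width: 85.4
```

Emit:
{"op": "play_rows", "data": {
  "translation": [
    [13.7, 22.5, -5.5],
    [13.7, 22.5, -5.5],
    [13.7, 22.5, -5.5],
    [13.7, 22.5, -5.5],
    [13.7, 22.5, -5.5],
    [13.7, 22.5, -5.5],
    [13.7, 22.5, -5.5],
    [13.7, 22.5, -5.5],
    [13.7, 22.5, -5.5],
    [13.7, 22.5, -5.5]
  ],
  "dr": [
    [0, 0, 0.0723],
    [0, 0, 0.0723],
    [0, 0, 0.0723],
    [0, 0, 0.0723],
    [0, 0, 0.0723],
    [0, 0, 0.0723],
    [0, 0, 0.0723],
    [0, 0, 0.0723],
    [0, 0, 0.0723],
    [0, 0, 0.0723]
  ],
  "claw": [85, 85, 85, 85, 85, 85, 85, 85, 85, 85]
}}

```text
clock: 2.1
tcp_pos: [451.4, -69.6, 120.9]
tool_rot: [-1.981, -2.438, 0.0]
wrist_force: [0.0, -0.7, -0.3]
gripper_width: 85.1
```

```bash
cat >> h.py <<'E'
from scipy.spatial.transform import Rotation as Rn
def st():
    o=bot.observe(); R=Rn.from_rotvec(o["tool_rot"]).as_matrix()
    print("t",round(o["clock"],2),"tcp",np.round(o["tcp_pos"],1).tolist(),"yang",round(np.arctan2(R[1,1],R[0,1]),4),"zdir",np.round(R[:,2],4).tolist(),"F",np.round(o["wrist_force"],1).tolist(),"M",np.round(o["wrist_torque"],2).tolist(),"w",round(o["gripper_width"],1)); return o
E
python3 - <<'E'
from h import *
st()
T=load("top0");S=load("scene0")
# shelf front right corner triangulation
A=[];b=[]
for s,uv in((T,(445,105)),(S,(418,38))):
    o,d=ray(s,uv); d=d/np.linalg.norm(d);P=np.eye(3)-np.outer(d,d);A.append(P);b.append(P@o)
print(np.linalg.solve(sum(A),sum(b)))
snap("top","top1");snap("scene","scene1");crop("scene1",180,100,420,300,3.3,"s1")
E
```

```text
t 2.1 tcp [451.4, -69.6, 120.9] yang 0.2061 zdir [-0.0004, 0.0001, -1.0] F [0.0, -0.7, -0.3] M [-0.02, -0.01, 0.01] w 85.1
[ 604.98706502 -359.48243565  591.61656844]
```

View pics/s1.png

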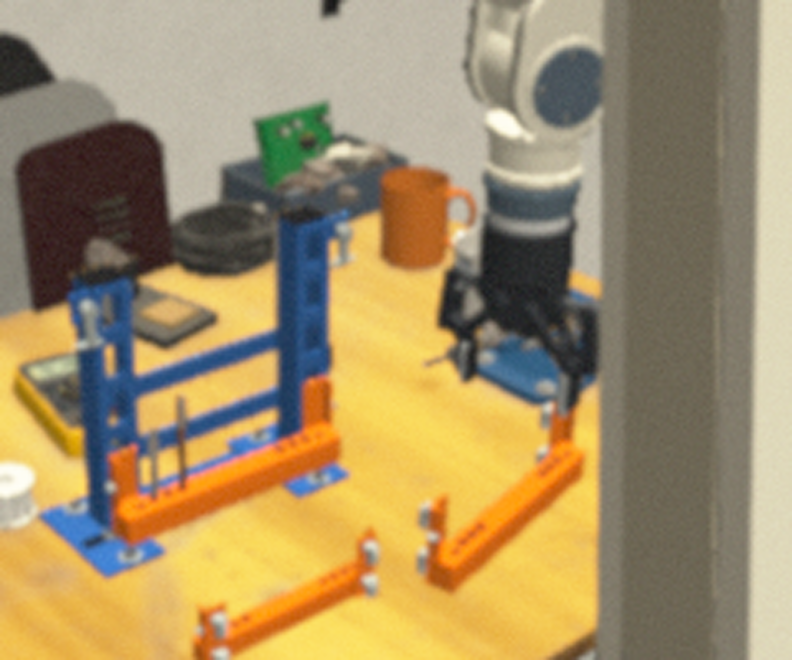

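Emit:
{"op": "play_rows", "data": {
  "translation": [
    [-1, -0.5, -14],
    [0, 0, -14],
    [0, 0, -14],
    [0, 0, -14],
    [0, 0, -14],
    [0, 0, -14],
    [0, 0, -12],
    [0, 0, -9],
    [0, 0, -6],
    [0, 0, -4]
  ],
  "dr": [
    [0, 0, -0.004],
    [0, 0, 0],
    [0, 0, 0],
    [0, 0, 0],
    [0, 0, 0],
    [0, 0, 0],
    [0, 0, 0],
    [0, 0, 0],
    [0, 0, 0],
    [0, 0, 0]
  ],
  "claw": [85, 85, 85, 85, 85, 85, 85, 85, 85, 85]
}}

```text
clock: 3.2
tcp_pos: [450.0, -71.4, 6.0]
tool_rot: [-1.99, -2.431, 0.0]
wrist_force: [0.3, -0.4, 0.4]
gripper_width: 85.0
```

Emit:
{"op": "play_rows", "data": {
  "translation": [
    [0, 0, 0],
    [0, 0, 0],
    [0, 0, 0],
    [0, 0, 0],
    [0, 0, 0],
    [0, 0, 0],
    [0, 0, 0],
    [0, 0, 0],
    [0, 0, 0],
    [0, 0, 0]
  ],
  "dr": [
    [0, 0, 0],
    [0, 0, 0],
    [0, 0, 0],
    [0, 0, 0],
    [0, 0, 0],
    [0, 0, 0],
    [0, 0, 0],
    [0, 0, 0],
    [0, 0, 0],
    [0, 0, 0]
  ],
  "claw": [60, 45, 35, 28, 22, 18, 18, 18, 18, 18],
  "newtons": 80
}}

```text
clock: 4.2
tcp_pos: [450.2, -71.3, 6.9]
tool_rot: [1.989, 2.431, 0.0]
wrist_force: [-2.0, 0.7, 6.1]
gripper_width: 22.5
```

Run:
```python
from h import *
st()
snap("top","top2");snap("scene","scene2")
crop("top2",260,200,370,290,7,"t2");crop("scene2",280,180,400,300,5,"s2")
```

```text
t 4.2 tcp [450.2, -71.3, 6.9] yang 0.199 zdir [0.0007, -0.0004, -1.0] F [-2.0, 0.7, 6.1] M [0.01, 0.4, -0.01] w 22.5
```

View pics/t2.png

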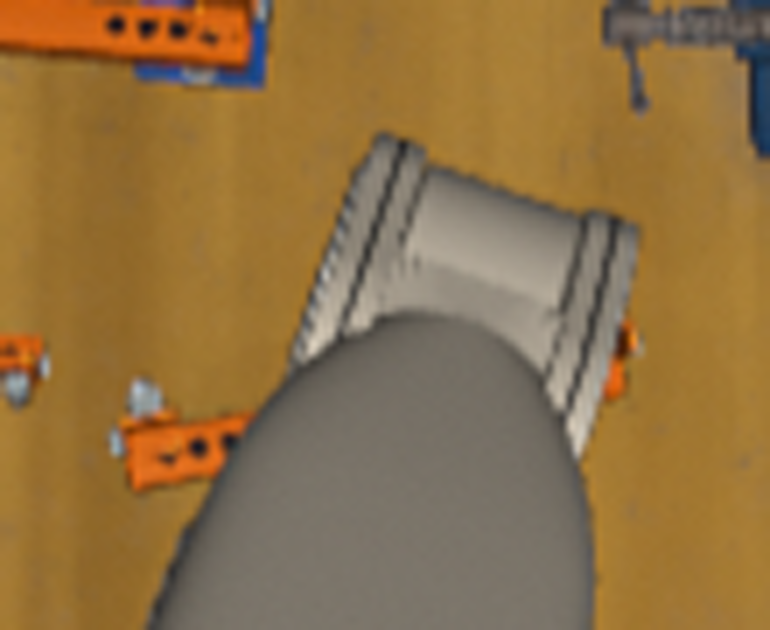

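View pics/s2.png

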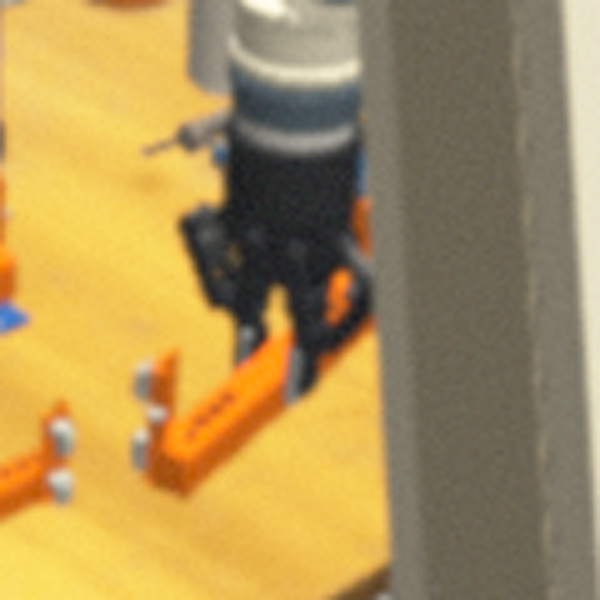

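Emit:
{"op": "play_rows", "data": {
  "translation": [
    [0, 0, 5],
    [0, 0, 12],
    [0, 0, 19],
    [0, 0, 22],
    [0, 0, 22],
    [0, 0, 22],
    [0, 0, 22],
    [0, 0, 20],
    [0, 0, 14],
    [0, 0, 9.8]
  ],
  "dr": [
    [0, 0, 0],
    [0, 0, 0],
    [0, 0, 0],
    [0, 0, 0],
    [0, 0, 0],
    [0, 0, 0],
    [0, 0, 0],
    [0, 0, 0],
    [0, 0, 0],
    [0, 0, 0]
  ],
  "claw": [18, 18, 18, 18, 18, 18, 18, 18, 18, 18],
  "newtons": 80
}}

```text
clock: 5.3
tcp_pos: [449.9, -71.1, 175.0]
tool_rot: [1.99, 2.431, 0.0]
wrist_force: [0.8, 0.2, -5.2]
gripper_width: 22.4
```

Emit:
{"op": "play_rows", "data": {
  "translation": [
    [3, 4, 0],
    [6, 7, 0],
    [8, 10, 0],
    [8, 10, 0],
    [8, 10, 0],
    [8, 10, 0],
    [8, 10, 0],
    [8, 10, 0],
    [8, 10, 0],
    [8, 10, 0]
  ],
  "dr": [
    [0, 0, -0.006],
    [0, 0, -0.012],
    [0, 0, -0.0145],
    [0, 0, -0.0145],
    [0, 0, -0.0145],
    [0, 0, -0.0145],
    [0, 0, -0.0145],
    [0, 0, -0.0145],
    [0, 0, -0.0145],
    [0, 0, -0.0145]
  ],
  "claw": [18, 18, 18, 18, 18, 18, 18, 18, 18, 18]
}}

```text
clock: 6.3
tcp_pos: [523.0, 20.6, 172.8]
tool_rot: [-2.148, -2.29, 0.002]
wrist_force: [0.0, -0.2, -4.7]
gripper_width: 22.4
```

Emit:
{"op": "play_rows", "data": {
  "translation": [
    [8, 10, 0],
    [8, 10, 0],
    [8, 10, 0],
    [8, 10, 0],
    [8, 10, 0],
    [7, 9, 0],
    [6, 7, 0],
    [4, 5, 0],
    [2.4, 4, 0],
    [1, 1.5, 0]
  ],
  "dr": [
    [0, 0, -0.0145],
    [0, 0, -0.0145],
    [0, 0, -0.0145],
    [0, 0, -0.0145],
    [0, 0, -0.0145],
    [0, 0, -0.0145],
    [0, 0, -0.0145],
    [0, 0, -0.0145],
    [0, 0, -0.012],
    [0, 0, -0.007]
  ],
  "claw": [18, 18, 18, 18, 18, 18, 18, 18, 18, 18]
}}

```text
clock: 7.3
tcp_pos: [583.5, 96.6, 173.8]
tool_rot: [-2.298, -2.141, 0.001]
wrist_force: [-0.3, 0.4, -4.7]
gripper_width: 22.1
```

Run:
```python
from h import *
st()
snap("top","top3");snap("scene","scene3")
crop("top3",200,150,320,240,6.6,"t3");crop("scene3",170,130,320,290,3.75,"s3")
```

```text
t 7.3 tcp [583.5, 96.6, 173.8] yang -0.0706 zdir [-0.0005, 0.0, -1.0] F [-0.3, 0.4, -4.7] M [0.0, -0.0, 0.08] w 22.1
```

View pics/t3.png

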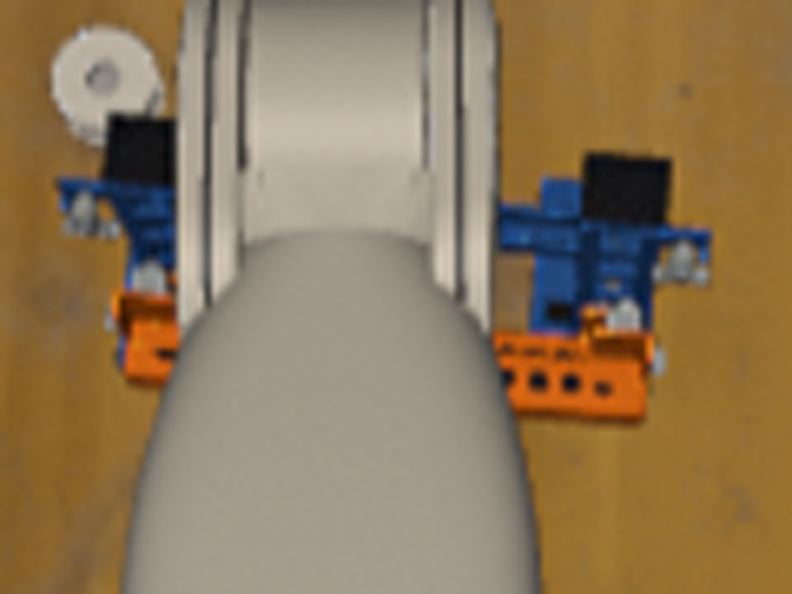

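View pics/s3.png

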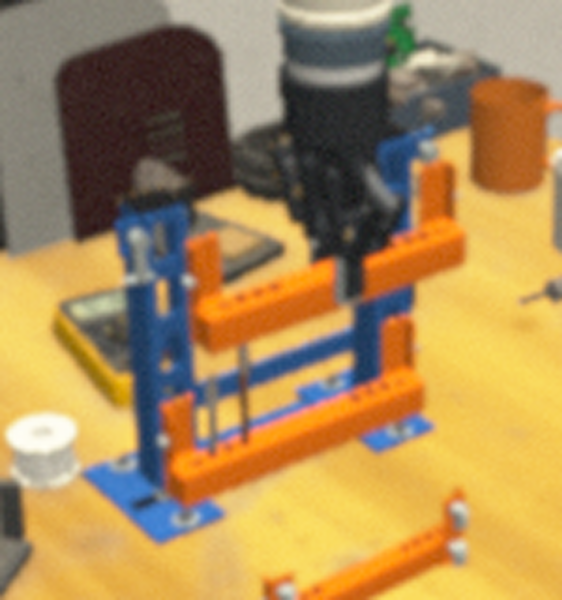

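```bash
cat > fit2.py <<'E'
from fit import *
FP={}
def fith(s,win,excl,p0,pf,fix=()):
    m=omask(s,win); w=np.ones_like(m)
    for a,b in excl: w[:,a-win[0]:b-win[0]]=0
    rf=render(s,pf,win); sc=np.array([1,1,1,.01]); free=[i for i in range(4) if i not in fix]
    def full(q): p=np.array(p0,float); p[free]=np.array(q)*sc[free]; return p
    def f(q): return (w*(np.maximum(render(s,full(q),win),rf)-m)**2).sum()
    q0=(np.array(p0)/sc)[free]; sx=np.vstack([q0]+[q0+d for d in np.diag([5.]*len(free))])
    r=minimize(f,q0,method="Nelder-Mead",options=dict(initial_simplex=sx,xatol=.02,fatol=.005,maxiter=800))
    p=full(r.x); rr=np.maximum(render(s,p,win),rf)
    return p,r.fun,np.dstack([m*0,m*w,rr*w])*255
E
python3 - <<'E'
from fit2 import *
T0=load("top0");S0=load("scene0");T=load("top3");S=load("scene3")
wt=(205,180,310,220); ws=(210,165,300,268)
pt,_=fit([(T0,(215,185,305,215))],[626,100,18,-.07],17.3)
ps,_=fit([(S0,(205,208,290,268))],[624,97,18,-.06],17.3)
print(pt,ps)
p,f,d1=fith(T,wt,[(224,279)],[583,98,167,-.07],pt,(2,)); print("top",np.round(p,3),f,"d",np.round(p-pt,3))
p,f,d2=fith(S,ws,[(247,277)],[583,98,167,-.07],ps); print("scene",np.round(p,3),f,"d",np.round(p-ps,3))
p,f,_=fith(S,ws,[(247,277)],[583,98,167,-.07],ps,(2,)); print("scene z167",np.round(p,3),f,"d",np.round(p-ps,3))
d1=cv2.resize(d1,None,fx=4,fy=4);d2=cv2.resize(d2,None,fx=4,fy=4);W=max(d1.shape[1],d2.shape[1])
cv2.imwrite("pics/f3.png",np.vstack([np.pad(q,((0,0),(0,W-q.shape[1]),(0,0))) for q in(d1,d2)]))
E
```

```text
[ 6.26550459e+02  1.01721688e+02  1.73000000e+01 -7.47447535e-02] [ 6.24839899e+02  9.52988444e+01  1.73000000e+01 -5.38313812e-02]
top [ 5.85273e+02  9.96570e+01  1.67000e+02 -6.40000e-02] 42.95437377897974 d [-4.1278e+01 -2.0640e+00  1.4970e+02  1.0000e-02]
scene [ 5.80945e+02  9.70650e+01  1.66800e+02 -4.60000e-02] 260.2796169347596 d [-4.3895e+01  1.7660e+00  1.4950e+02  8.0000e-03]
scene z167 [ 5.81528e+02  9.67950e+01  1.67000e+02 -4.50000e-02] 260.03612326963747 d [-4.3312e+01  1.4970e+00  1.4970e+02  9.0000e-03][ WARN:0@0.859] global loadsave.cpp:1063 imwrite_ Unsupported depth image for selected encoder is fallbacked to CV_8U.
```

View pics/f3.png

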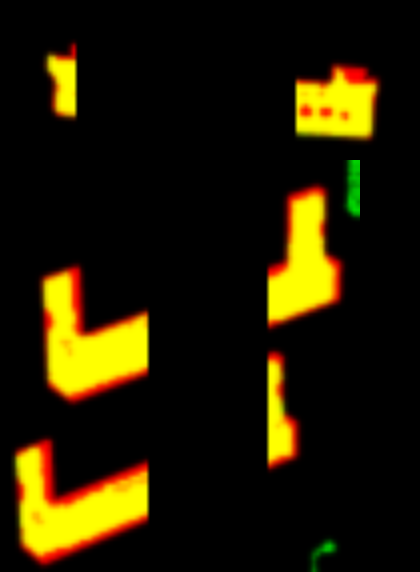

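```bash
cat > fit3.py <<'E'
from fit import *
from scipy.optimize import least_squares
SC=np.array([1,1,1,.01])
def fitls(s,win,excl,p0,pf=None,fixz=None,rects=()):
    m=omask(s,win); w=np.ones_like(m)
    for a,b in excl: w[:,a-win[0]:b-win[0]]=0
    for a,b,c,d in rects: w[b-win[1]:d-win[1],a-win[0]:c-win[0]]=0
    rf=render(s,pf,win) if pf is not None else 0*m
    free=[0,1,3] if fixz is not None else [0,1,2,3]
    def full(q):
        p=np.array(p0,float); 
        if fixz is not None:p[2]=fixz
        p[free]=q*SC[free]; return p
    def f(q): return (w*(np.maximum(render(s,full(q),win),rf)-m)).ravel()
    def J(q): 
        return np.stack([(f(q+e)-f(q-e))/2 for e in np.eye(len(free))],1)
    out=[]
    for k in range(3):
        q=(np.array(p0)/SC)[free]+np.random.RandomState(k).uniform(-3,3,len(free))
        r=least_squares(f,q,J,loss="soft_l1",f_scale=.3); out.append((r.cost,full(r.x)))
    out.sort(key=lambda t:t[0]); return out[0][1],out[0][0],np.std([o[1] for o in out],0)
E
cat > m3.py <<'E'
from fit3 import *
T0=load("top0");S0=load("scene0")
T0b=load("top1");S0b=load("scene1")
def fitted():
    r={}
    for z in(17.3,):
        for n,ss,w in(("t",(T0,T0b),(215,185,305,215)),("s",(S0,S0b),(205,208,290,268))):
            ps=[fitls(s,w,[],[625,98,z,-.07],fixz=z) for s in ss]
            for p in ps: print("fitted",n,np.round(p[0],3),round(p[1],1),np.round(p[2],2))
            r[n]=np.mean([p[0] for p in ps],0)
    return r
if __name__=="__main__":
    r=fitted();T=load("top3");S=load("scene3")
    p,c,e=fitls(T,(205,180,310,220),[(224,279)],[584,98,167,-.07],r["t"],fixz=167); print("top",np.round(p,3),c,e,"d",np.round(p-r["t"],3))
    for fz in(None,167):
        p,c,e=fitls(S,(210,165,300,268),[(247,277)],[584,98,167,-.07],r["s"],fixz=fz,rects=[(293,165,300,195)]); print("scene",np.round(p,3),c,e,"d",np.round(p-r["s"],3))
E
python3 m3.py
```

```text
fitted t [ 6.26323e+02  1.01247e+02  1.73000e+01 -7.80000e-02] 26.3 [0.02 0.08 0.   0.  ]
fitted t [ 6.26296e+02  1.01121e+02  1.73000e+01 -7.40000e-02] 25.8 [0.01 0.05 0.   0.  ]
fitted s [ 6.26161e+02  9.48750e+01  1.73000e+01 -5.30000e-02] 55.2 [0.99 0.75 0.   0.  ]
fitted s [ 6.26835e+02  9.40830e+01  1.73000e+01 -5.30000e-02] 59.3 [1.17 1.   0.   0.  ]
top [ 5.85448e+02  9.96610e+01  1.67000e+02 -6.40000e-02] 12.223012824912484 [0.03615526 0.01506726 0.         0.00034209] d [-4.0862e+01 -1.5230e+00  1.4970e+02  1.2000e-02]
scene [ 6.24198e+02  6.27700e+01  1.36875e+02 -9.60000e-02] 60.41920883205461 [2.15826858e+00 1.78324760e+00 1.55597254e+00 1.85559240e-03] d [-2.30000e+00 -3.17080e+01  1.19575e+02 -4.30000e-02]
scene [ 5.82799e+02  9.54340e+01  1.67000e+02 -4.30000e-02] 68.96159452117514 [0.43457235 0.29702311 0.         0.00309479] d [-4.3699e+01  9.5500e-01  1.4970e+02  1.0000e-02]
```

Emit:
{"op": "play_rows", "data": {
  "translation": [
    [0.2, 2.2, 0],
    [0, 2.2, 0],
    [0, 0, 0],
    [3, -0.23, 0],
    [3, -0.23, 0],
    [3, -0.23, 0],
    [3, -0.23, 0],
    [3, -0.23, 0],
    [3, -0.23, 0],
    [3, -0.23, 0]
  ],
  "dr": [
    [0, 0, -0.005],
    [0, 0, -0.005],
    [0, 0, 0],
    [0, 0, 0],
    [0, 0, 0],
    [0, 0, 0],
    [0, 0, 0],
    [0, 0, 0],
    [0, 0, 0],
    [0, 0, 0]
  ],
  "claw": [18, 18, 18, 18, 18, 18, 18, 18, 18, 18]
}}

```text
clock: 8.4
tcp_pos: [604.9, 99.0, 174.0]
tool_rot: [-2.308, -2.131, 0.0]
wrist_force: [0.6, 0.1, -5.5]
gripper_width: 23.0
```

Run:
```python
from m3 import *
st()
T=snap("top","top4");S=snap("scene","scene4")
crop("top4",205,165,310,225,7.6,"t4");crop("scene4",195,150,300,270,5,"s4")
r=fitted()
p,c,e=fitls(T,(205,180,310,220),[(224,279)],[605,99,167,-.07],r["t"],fixz=167); print("top",np.round(p,3),c,e,"d",np.round(p-r["t"],3))
p,c,e=fitls(S,(210,165,300,268),[(247,277)],[605,99,167,-.07],r["s"],fixz=167,rects=[(293,165,300,195)]); print("scene",np.round(p,3),c,e,"d",np.round(p-r["s"],3))
```

```text
t 8.4 tcp [604.9, 99.0, 174.0] yang -0.08 zdir [-0.0001, -0.0, -1.0] F [0.6, 0.1, -5.5] M [-0.04, 0.01, -0.03] w 23.0
fitted t [ 6.26323e+02  1.01247e+02  1.73000e+01 -7.80000e-02] 26.3 [0.02 0.08 0.   0.  ]
fitted t [ 6.26296e+02  1.01121e+02  1.73000e+01 -7.40000e-02] 25.8 [0.01 0.05 0.   0.  ]
fitted s [ 6.26161e+02  9.48750e+01  1.73000e+01 -5.30000e-02] 55.2 [0.99 0.75 0.   0.  ]
fitted s [ 6.26835e+02  9.40830e+01  1.73000e+01 -5.30000e-02] 59.3 [1.17 1.   0.   0.  ]
top [ 6.05456e+02  1.02816e+02  1.67000e+02 -9.50000e-02] 10.672861560119019 [0.12572185 0.03493585 0.         0.00164373] d [-2.0854e+01  1.6310e+00  1.4970e+02 -1.9000e-02]
scene [ 6.05864e+02  9.90870e+01  1.67000e+02 -3.60000e-02] 63.914393682889816 [0.38075301 0.01505475 0.         0.00411138] d [-2.0634e+01  4.6080e+00  1.4970e+02  1.7000e-02]
```

View pics/t4.png

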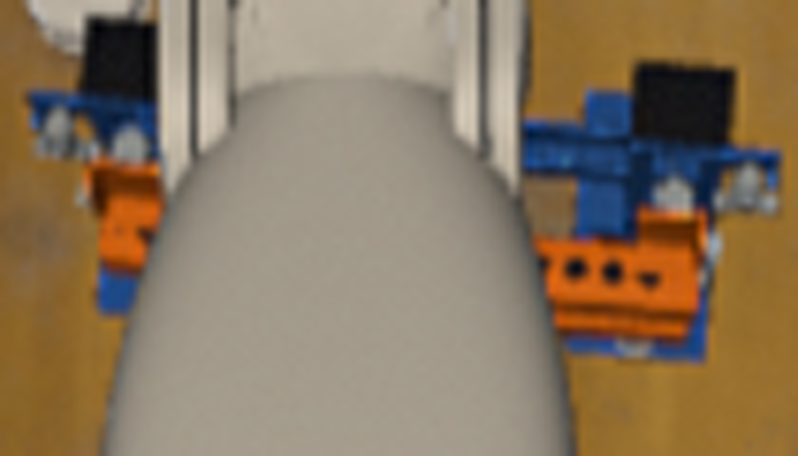

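View pics/s4.png

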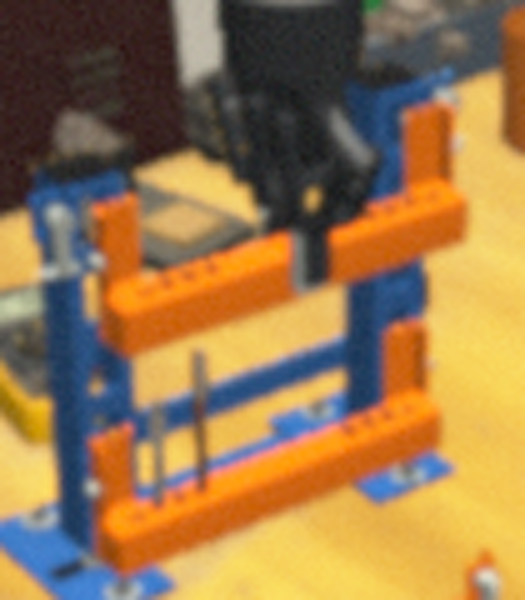

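Emit:
{"op": "play_rows", "data": {
  "translation": [
    [1.5, -0.11, 0],
    [2, -0.15, 0],
    [2, -0.15, 0],
    [2, -0.15, 0],
    [2, -0.15, 0],
    [2, -0.15, 0],
    [2, -0.15, 0],
    [1.5, -0.11, 0],
    [0, 0, 0],
    [0, 0, 0]
  ],
  "dr": [
    [0, 0, 0.004],
    [0, 0, 0],
    [0, 0, 0],
    [0, 0, 0],
    [0, 0, 0],
    [0, 0, 0],
    [0, 0, 0],
    [0, 0, 0],
    [0, 0, 0],
    [0, 0, 0]
  ],
  "claw": [18, 18, 18, 18, 18, 18, 18, 18, 18, 18]
}}

```text
clock: 9.5
tcp_pos: [619.7, 97.9, 174.0]
tool_rot: [-2.304, -2.135, 0.0]
wrist_force: [0.2, -0.8, -6.2]
gripper_width: 22.6
```

Run:
```python
from h import *
st()
T=snap("top","top5");S=snap("scene","scene5")
crop("top5",205,165,310,225,7.6,"t5");crop("scene5",195,150,300,270,5,"s5")
```

```text
t 9.5 tcp [619.7, 97.9, 174.0] yang -0.076 zdir [-0.0001, 0.0, -1.0] F [0.2, -0.8, -6.2] M [0.02, 0.01, -0.03] w 22.6
```

View pics/t5.png

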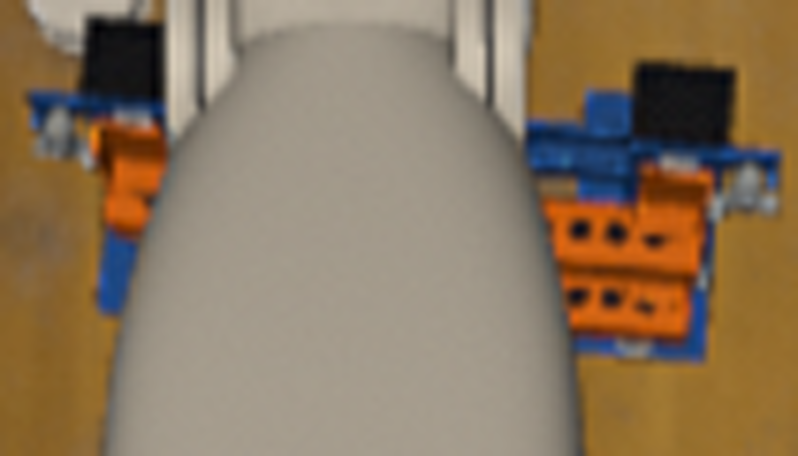

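View pics/s5.png

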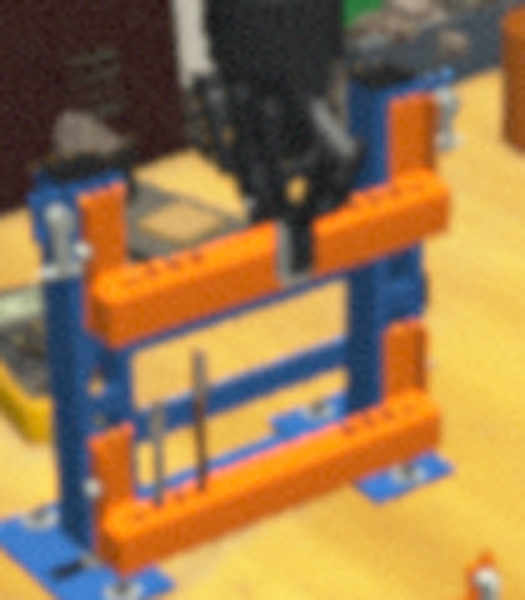

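Emit:
{"op": "play_rows", "data": {
  "translation": [
    [1, -0.08, 0],
    [1, -0.08, 0],
    [1, -0.08, 0],
    [1, -0.08, 0],
    [0, 0, 0],
    [0, 0, 0],
    [0, 0, 0],
    [0, 0, 0],
    [0, 0, 0],
    [0, 0, 0]
  ],
  "dr": [
    [0, 0, 0],
    [0, 0, 0],
    [0, 0, 0],
    [0, 0, 0],
    [0, 0, 0],
    [0, 0, 0],
    [0, 0, 0],
    [0, 0, 0],
    [0, 0, 0],
    [0, 0, 0]
  ],
  "claw": [18, 18, 18, 18, 18, 18, 18, 18, 18, 18]
}}

```text
clock: 10.6
tcp_pos: [623.7, 97.6, 174.1]
tool_rot: [2.304, 2.135, 0.0]
wrist_force: [0.4, -0.8, -4.2]
gripper_width: 22.3
```

```bash
python3 -c "
from h import *
st()"
```

```text
t 10.6 tcp [623.7, 97.6, 174.1] yang -0.076 zdir [0.0001, -0.0, -1.0] F [0.4, -0.8, -4.2] M [0.01, 0.02, -0.0] w 22.3
```

Emit:
{"op": "play_rows", "data": {
  "translation": [
    [0.7, -0.05, 0],
    [0.7, -0.05, 0],
    [0.6, -0.05, 0],
    [0, 0, 0],
    [0, 0, 0],
    [0, 0, 0],
    [0, 0, 0],
    [0, 0, 0],
    [0, 0, 0],
    [0, 0, 0]
  ],
  "dr": [
    [0, 0, 0],
    [0, 0, 0],
    [0, 0, 0],
    [0, 0, 0],
    [0, 0, 0],
    [0, 0, 0],
    [0, 0, 0],
    [0, 0, 0],
    [0, 0, 0],
    [0, 0, 0]
  ],
  "claw": [18, 18, 18, 18, 18, 18, 18, 18, 18, 18]
}}

```text
clock: 11.6
tcp_pos: [624.9, 97.6, 174.1]
tool_rot: [-2.303, -2.135, 0.002]
wrist_force: [-6.1, -0.6, -2.7]
gripper_width: 22.2
```

```bash
python3 -c "
from h import *
st()"
```

```text
t 11.6 tcp [624.9, 97.6, 174.1] yang -0.0757 zdir [-0.0015, 0.0, -1.0] F [-6.1, -0.6, -2.7] M [-0.02, 1.01, 0.18] w 22.2
```

Emit:
{"op": "play_rows", "data": {
  "translation": [
    [-0.7, 0.05, 0],
    [-0.5, 0.05, 0],
    [0, 0, -1],
    [0, 0, -1],
    [0, 0, -1],
    [0, 0, -1],
    [0, 0, -1],
    [0, 0, -1],
    [0, 0, 0],
    [0, 0, 0]
  ],
  "dr": [
    [0, 0, 0],
    [0, 0, 0],
    [0, 0, 0],
    [0, 0, 0],
    [0, 0, 0],
    [0, 0, 0],
    [0, 0, 0],
    [0, 0, 0],
    [0, 0, 0],
    [0, 0, 0]
  ],
  "claw": [18, 18, 18, 18, 18, 18, 18, 18, 18, 18]
}}

```text
clock: 12.6
tcp_pos: [624.7, 97.6, 168.8]
tool_rot: [2.304, 2.135, 0.001]
wrist_force: [-2.7, 0.3, 4.0]
gripper_width: 22.6
```

```bash
python3 -c "
from h import *
st()"
```

```text
t 12.6 tcp [624.7, 97.6, 168.8] yang -0.0759 zdir [0.0012, 0.0, -1.0] F [-2.7, 0.3, 4.0] M [0.14, 0.51, 0.29] w 22.6
```

Emit:
{"op": "play_rows", "data": {
  "translation": [
    [-0.3, 0, -1],
    [0, 0, -1],
    [0, 0, -1],
    [0, 0, -1],
    [0, 0, -1],
    [0, 0, 0],
    [0, 0, 0],
    [0, 0, 0],
    [0, 0, 0],
    [0, 0, 0]
  ],
  "dr": [
    [0, 0, 0],
    [0, 0, 0],
    [0, 0, 0],
    [0, 0, 0],
    [0, 0, 0],
    [0, 0, 0],
    [0, 0, 0],
    [0, 0, 0],
    [0, 0, 0],
    [0, 0, 0]
  ],
  "claw": [18, 18, 18, 18, 18, 18, 18, 18, 18, 18],
  "newtons": 100
}}

```text
clock: 13.6
tcp_pos: [624.1, 97.5, 162.5]
tool_rot: [-2.304, -2.135, 0.001]
wrist_force: [2.5, 1.0, -7.7]
gripper_width: 21.9
```

```bash
python3 -c "
from h import *
st()
snap('scene','scene6');crop('scene6',195,150,300,270,5,'s6')"
```

```text
t 13.6 tcp [624.1, 97.5, 162.5] yang -0.0761 zdir [-0.0007, -0.0001, -1.0] F [2.5, 1.0, -7.7] M [0.07, -0.28, 0.07] w 21.9
```

View pics/s6.png

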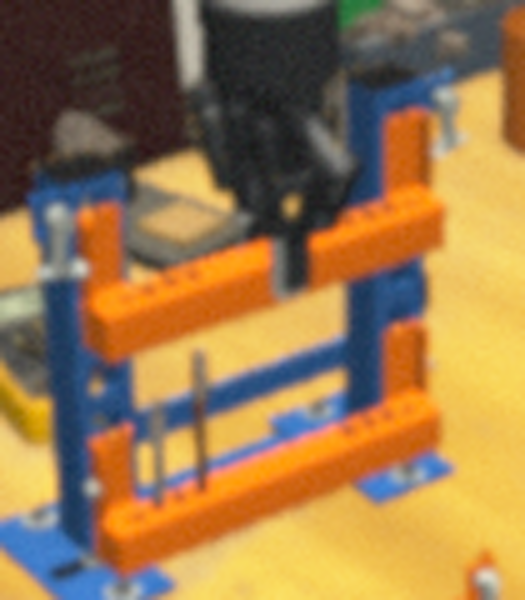

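Emit:
{"op": "play_rows", "data": {
  "translation": [
    [0, 0, -1],
    [0, 0, -1],
    [0, 0, -1],
    [0, 0, -1],
    [0, 0, -1],
    [0, 0, 0],
    [0, 0, 0],
    [0, 0, 0],
    [0, 0, 0],
    [0, 0, 0]
  ],
  "dr": [
    [0, 0, 0],
    [0, 0, 0],
    [0, 0, 0],
    [0, 0, 0],
    [0, 0, 0],
    [0, 0, 0],
    [0, 0, 0],
    [0, 0, 0],
    [0, 0, 0],
    [0, 0, 0]
  ],
  "claw": [18, 18, 18, 18, 18, 18, 18, 18, 18, 18]
}}

```text
clock: 14.65
tcp_pos: [624.2, 97.6, 158.1]
tool_rot: [2.304, 2.135, -0.0]
wrist_force: [-0.8, 0.1, -4.0]
gripper_width: 22.1
```

```bash
python3 -c "
from h import *
st()
snap('scene','scene7');crop('scene7',195,150,300,270,5,'s7')"
```

```text
t 14.65 tcp [624.2, 97.6, 158.1] yang -0.076 zdir [-0.0, -0.0, -1.0] F [-0.8, 0.1, -4.0] M [-0.06, 0.07, 0.02] w 22.1
```

View pics/s7.png

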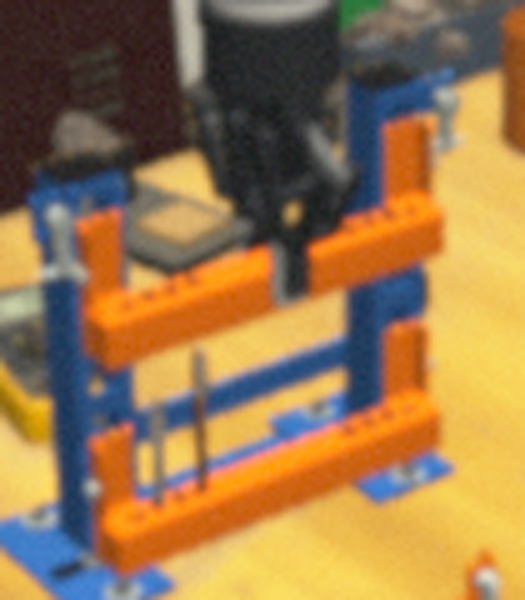

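Going down freely; continue in small steps until the bottom contact is firm.

Emit:
{"op": "play_rows", "data": {
  "translation": [
    [0, 0, -0.7],
    [0, 0, -0.7],
    [0, 0, -0.6],
    [0, 0, 0],
    [0, 0, 0],
    [0, 0, 0],
    [0, 0, 0],
    [0, 0, 0],
    [0, 0, 0],
    [0, 0, 0]
  ],
  "dr": [
    [0, 0, 0],
    [0, 0, 0],
    [0, 0, 0],
    [0, 0, 0],
    [0, 0, 0],
    [0, 0, 0],
    [0, 0, 0],
    [0, 0, 0],
    [0, 0, 0],
    [0, 0, 0]
  ],
  "claw": [18, 18, 18, 18, 18, 18, 18, 18, 18, 18]
}}

```text
clock: 15.7
tcp_pos: [624.5, 97.6, 157.9]
tool_rot: [2.303, 2.134, 0.003]
wrist_force: [-3.6, -0.2, 10.3]
gripper_width: 22.3
```

```bash
python3 -c "
from h import *
st()"
```

```text
t 15.7 tcp [624.5, 97.6, 157.9] yang -0.076 zdir [0.0025, -0.0001, -1.0] F [-3.6, -0.2, 10.3] M [-0.2, 0.8, -0.01] w 22.3
```

Emit:
{"op": "play_rows", "data": {
  "translation": [
    [0, 0, -0.5],
    [0, 0, -0.5],
    [0, 0, -0.4],
    [0, 0, 0],
    [0, 0, 0],
    [0, 0, 0],
    [0, 0, 0],
    [0, 0, 0],
    [0, 0, 0],
    [0, 0, 0]
  ],
  "dr": [
    [0, 0, 0],
    [0, 0, 0],
    [0, 0, 0],
    [0, 0, 0],
    [0, 0, 0],
    [0, 0, 0],
    [0, 0, 0],
    [0, 0, 0],
    [0, 0, 0],
    [0, 0, 0]
  ],
  "claw": [18, 18, 18, 18, 18, 18, 18, 18, 18, 18]
}}

```text
clock: 16.7
tcp_pos: [624.6, 97.6, 157.8]
tool_rot: [2.302, 2.134, 0.005]
wrist_force: [-7.0, -1.8, 18.9]
gripper_width: 22.0
```

```bash
python3 -c "
from h import *
st()
snap('scene','scene8');crop('scene8',195,150,300,210,7.6,'s8')
snap('top','top8');crop('top8',205,165,310,225,7.6,'t8')"
```

```text
t 16.7 tcp [624.6, 97.6, 157.8] yang -0.076 zdir [0.0041, -0.0001, -1.0] F [-7.0, -1.8, 18.9] M [-0.16, 1.24, 0.03] w 22.0
```

View pics/s8.png

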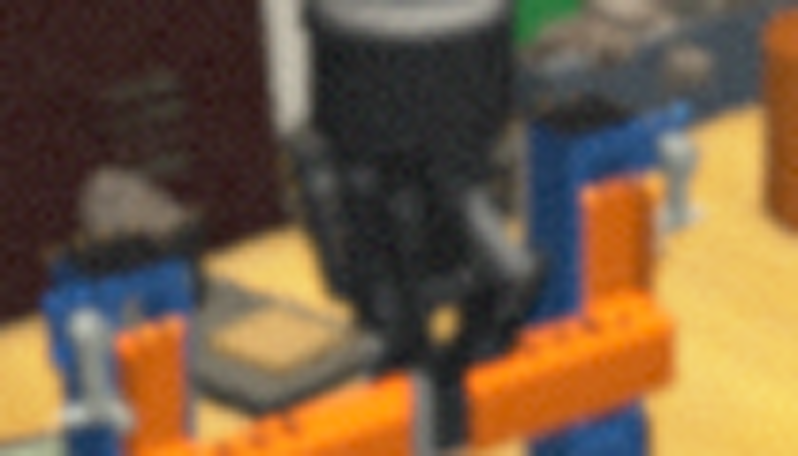

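View pics/t8.png

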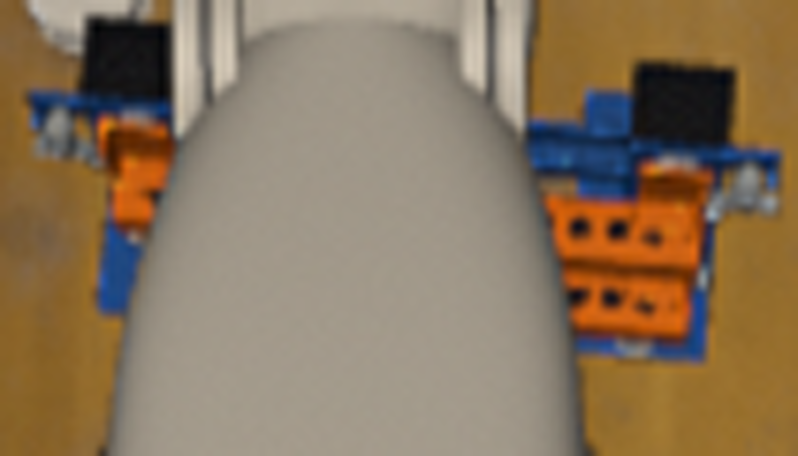

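```bash
cat > m8.py <<'E'
from fit3 import *
def ends(S,tag=""):
    # fitted pose refs from same picture, fit with z=17.3 each end 2-param (y,z)
    def e2(win,p0):
        m=omask(S,win)
        def f(q): return (render(S,[p0[0],q[0],q[1],p0[3]],win)-m).ravel()
        def J(q): return np.stack([(f(q+e)-f(q-e))/2 for e in np.eye(2)],1)
        r=least_squares(f,[p0[1],p0[2]],J,loss="soft_l1",f_scale=.3); return r.x,r.cost
    x=625.5;yw=-.075
    o=[]
    for nm,wl,wu in(("L",(205,228,245,268),(205,185,245,225)),("R",(268,208,290,250),(268,165,287,206))):
        a,ca=e2(wl,[x,98,18,yw]);b,cb=e2(wu,[x,98,150,yw]);print(tag,nm,"lower",np.round(a,2),round(ca,1),"upper",np.round(b,2),round(cb,1),"dz",round(b[1]-a[1],2),"dy",round(b[0]-a[0],2))
if __name__=="__main__":
    ends(load("scene7"),"s7(z~home)");ends(load("scene8"),"s8")
E
python3 m8.py
python3 - <<'E'
from h import *
a=[]
for f in("scene0","scene6","scene8"):
    im=cv2.imread(f"pics/{f}.png"); a.append(np.hstack([cv2.resize(im[175:210,195:230],None,fx=8,fy=8,interpolation=cv2.INTER_CUBIC),cv2.resize(im[155:190,265:300],None,fx=8,fy=8,interpolation=cv2.INTER_CUBIC)]))
cv2.imwrite("pics/cat.png",cv2.resize(np.vstack(a),None,fx=.7,fy=.7))
E
```

```text
s7(z~home) L lower [93.5  16.79] 28.4 upper [ 93.32 148.35] 22.2 dz 131.56 dy -0.18
s7(z~home) R lower [98. 18.] 14.2 upper [ 99.33 149.45] 14.6 dz 131.45 dy 1.33
s8 L lower [93.48 16.87] 28.6 upper [ 93.85 148.63] 22.3 dz 131.76 dy 0.36
s8 R lower [98. 18.] 13.7 upper [100.26 149.48] 14.5 dz 131.48 dy 2.26
```

View pics/cat.png

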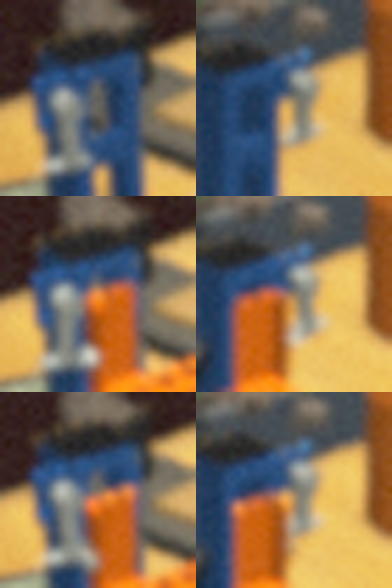

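Emit:
{"op": "play_rows", "data": {
  "translation": [
    [0, 0, -0.4],
    [0, 0, -0.4],
    [0, 0, 0],
    [0, 0, 0],
    [0, 0, 0],
    [0, 0, 0.9],
    [0, 0, 0.9],
    [0, 0, 0.9],
    [0, 0, 0.6],
    [0, 0, 0]
  ],
  "dr": [
    [0, 0, 0],
    [0, 0, 0],
    [0, 0, 0],
    [0, 0, 0],
    [0, 0, 0],
    [0, 0, 0],
    [0, 0, 0],
    [0, 0, 0],
    [0, 0, 0],
    [0, 0, 0]
  ],
  "claw": [18, 18, 18, 18, 18, 18, 18, 18, 18, 18]
}}

```text
clock: 17.8
tcp_pos: [624.4, 97.6, 157.9]
tool_rot: [2.304, 2.135, 0.001]
wrist_force: [-3.1, -0.5, 7.8]
gripper_width: 21.9
```

Run:
```python
from m8 import *
st()
S=snap('scene','scene9'); ends(S,"s9")
# catch motion: template of the catch pin region between pics by subpixel correlation
T0=load("top0");S0=load("scene0");T=snap("top","top9")
def sh(a,b,r,k=8):
    x0,y0,x1,y1=r
    A=cv2.resize(a["pixels"][y0:y1,x0:x1],None,fx=k,fy=k,interpolation=cv2.INTER_CUBIC).astype(np.float32)
    B=cv2.resize(b["pixels"][y0-4:y1+4,x0-4:x1+4],None,fx=k,fy=k,interpolation=cv2.INTER_CUBIC).astype(np.float32)
    R=cv2.matchTemplate(B,A,cv2.TM_CCOEFF_NORMED);_,v,_,l=cv2.minMaxLoc(R);return round((l[0]-4*k)/k,2),round((l[1]-4*k)/k,2),round(v,3)
for f in("scene6","scene7","scene8","scene9"):
    X=load(f); print(f,"L",sh(S0,X,(200,188,209,207)),"R",sh(S0,X,(280,165,292,182)))
for f in("top8","top9"):
    X=load(f); print(f,"L",sh(T0,X,(208,178,215,187)),"R",sh(T0,X,(302,184,309,194)))
a=[]
for f in("scene0","scene6","scene9"):
    im=cv2.imread(f"pics/{f}.png"); a.append(np.hstack([cv2.resize(im[183:210,197:222],None,fx=12,fy=12,interpolation=cv2.INTER_CUBIC),cv2.resize(im[160:187,275:300],None,fx=12,fy=12,interpolation=cv2.INTER_CUBIC)]))
cv2.imwrite("pics/cat2.png",cv2.resize(np.vstack(a),None,fx=.6,fy=.6))
```

```text
t 17.8 tcp [624.4, 97.6, 157.9] yang -0.076 zdir [0.0012, -0.0, -1.0] F [-3.1, -0.5, 7.8] M [-0.17, 0.38, 0.0] w 21.9
s9 L lower [93.49 16.79] 28.9 upper [ 93.74 148.51] 22.0 dz 131.72 dy 0.25
s9 R lower [98.01 18.  ] 14.4 upper [ 99.31 149.45] 14.9 dz 131.45 dy 1.3
scene6 L (-0.12, -0.12, 0.985) R (0.75, -0.12, 0.948)
scene7 L (0.0, 0.0, 0.997) R (0.38, -0.12, 0.953)
scene8 L (0.0, 0.0, 0.997) R (0.25, -0.12, 0.953)
scene9 L (0.0, 0.0, 0.997) R (0.25, -0.25, 0.949)
top8 L (0.0, 0.0, 0.996) R (0.0, 0.0, 0.996)
top9 L (0.0, 0.0, 0.996) R (0.0, 0.0, 0.996)
```

View pics/cat2.png

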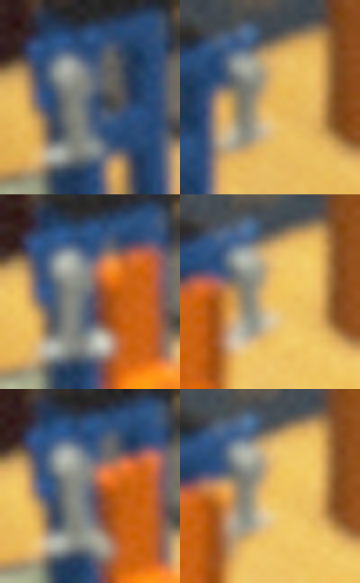

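Emit:
{"op": "play_rows", "data": {
  "translation": [
    [0, 0, 0.5],
    [0, 0, 0.4],
    [0, 0, 0],
    [0, 0, 0],
    [0, 0, 0],
    [0, 0, 0],
    [0, 0, 0],
    [0, 0, 0],
    [0, 0, 0],
    [0, 0, 0]
  ],
  "dr": [
    [0, 0, 0],
    [0, 0, 0],
    [0, 0, 0],
    [0, 0, 0],
    [0, 0, 0],
    [0, 0, 0],
    [0, 0, 0],
    [0, 0, 0],
    [0, 0, 0],
    [0, 0, 0]
  ],
  "claw": [18, 18, 18, 26, 34, 42, 46, 46, 46, 46]
}}

```text
clock: 18.9
tcp_pos: [624.2, 97.6, 158.1]
tool_rot: [2.304, 2.135, 0.0]
wrist_force: [0.6, -0.2, 0.2]
gripper_width: 46.1
```

```bash
python3 -c "
from h import *
st()"
```

```text
t 18.9 tcp [624.2, 97.6, 158.1] yang -0.076 zdir [0.0, 0.0, -1.0] F [0.6, -0.2, 0.2] M [0.03, -0.01, -0.0] w 46.1
```

Clear of the rail, wrist force zero. Raise, then back away.

Emit:
{"op": "play_rows", "data": {
  "translation": [
    [0, 0, 3],
    [0, 0, 6],
    [0, 0, 9],
    [0, 0, 10],
    [0, 0, 10],
    [0, 0, 10],
    [0, 0, 10],
    [0, 0, 10],
    [0, 0, 10],
    [0, 0, 5]
  ],
  "dr": [
    [0, 0, 0],
    [0, 0, 0],
    [0, 0, 0],
    [0, 0, 0],
    [0, 0, 0],
    [0, 0, 0],
    [0, 0, 0],
    [0, 0, 0],
    [0, 0, 0],
    [0, 0, 0]
  ],
  "claw": [46, 46, 46, 46, 46, 46, 46, 46, 46, 46]
}}

```text
clock: 19.9
tcp_pos: [624.4, 97.6, 242.3]
tool_rot: [2.304, 2.135, 0.001]
wrist_force: [0.1, -0.1, 0.1]
gripper_width: 45.9
```

Emit:
{"op": "play_rows", "data": {
  "translation": [
    [-6, -4, 0],
    [-15, -12, 0],
    [-20, -20, 0],
    [-20, -25, 0],
    [-20, -25, 0],
    [-20, -25, 0],
    [-20, -25, 0],
    [-20, -25, 0],
    [-15, -20, 0],
    [-5, -10, 0]
  ],
  "dr": [
    [0, 0, 0],
    [0, 0, 0],
    [0, 0, 0],
    [0, 0, 0],
    [0, 0, 0],
    [0, 0, 0],
    [0, 0, 0],
    [0, 0, 0],
    [0, 0, 0],
    [0, 0, 0]
  ],
  "claw": [46, 46, 46, 46, 46, 46, 46, 46, 46, 46]
}}

```text
clock: 20.9
tcp_pos: [461.4, -94.5, 241.0]
tool_rot: [-2.306, -2.133, 0.001]
wrist_force: [0.3, -0.0, 0.6]
gripper_width: 46.4
```

Run:
```python
from m8 import *
st()
S=snap('scene','scene10'); ends(S,"s10"); snap("top","top10")
a=[]
for f in("scene0","scene10"):
    im=cv2.imread(f"pics/{f}.png"); a.append(np.hstack([cv2.resize(im[183:210,197:222],None,fx=10,fy=10,interpolation=cv2.INTER_CUBIC),cv2.resize(im[160:187,275:300],None,fx=10,fy=10,interpolation=cv2.INTER_CUBIC)]))
cv2.imwrite("pics/cat3.png",np.vstack(a))
crop("scene10",170,130,330,290,3.7,"s10c");crop("top10",120,90,460,310,2.3,"t10c")
```

```text
t 20.9 tcp [461.4, -94.5, 241.0] yang -0.0776 zdir [-0.0005, -0.0001, -1.0] F [0.3, -0.0, 0.6] M [0.09, -0.02, -0.0] w 46.4
s10 L lower [93.56 16.71] 28.8 upper [ 92.14 146.4 ] 23.3 dz 129.7 dy -1.43
s10 R lower [98.01 18.  ] 13.9 upper [ 97.65 146.89] 15.0 dz 128.89 dy -0.36
```

View pics/s10c.png

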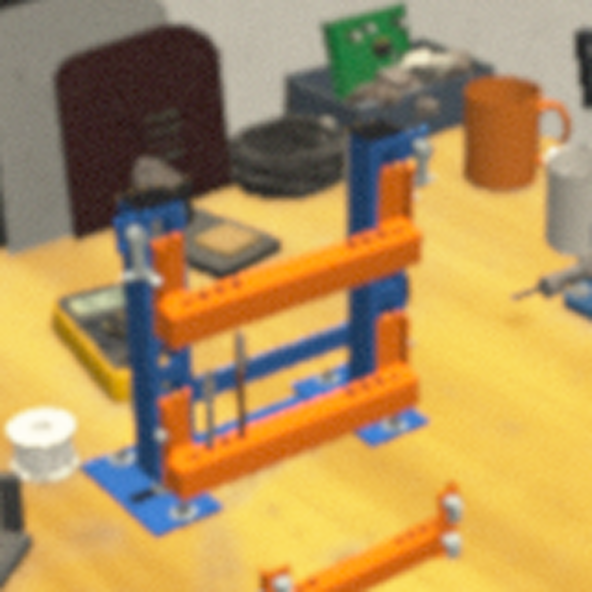

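View pics/t10c.png

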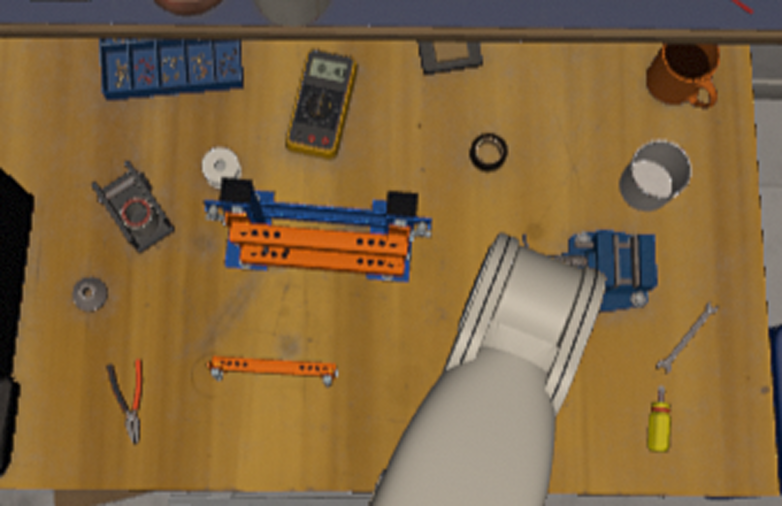

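View pics/cat3.png

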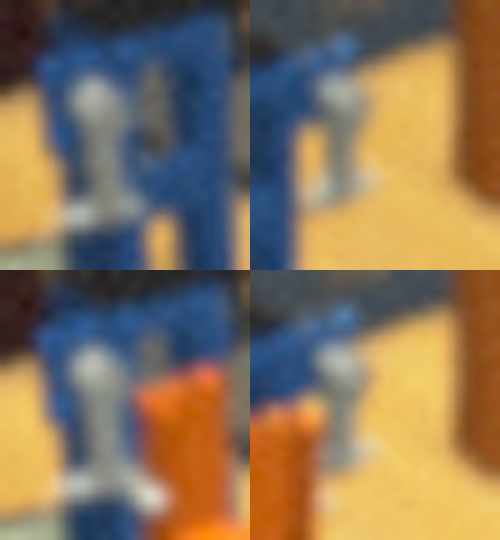

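Run:
```python
from fit3 import *
T=load("top10");S=load("scene10")
# joint: fit both rails in both pics; per-camera constant offset absorbed by the lower rail
from scipy.optimize import least_squares
wt=(210,178,305,215);ws=(205,165,290,268)
mt,ms=omask(T,wt),omask(S,ws)
# params: lower in T (x,y,yaw), lower in S(x,y,yaw) z=17.3 ; upper delta (dx,dy,dz,dyaw) common
def f(q):
    d=np.array([q[6],q[7],q[8]+132,q[9]*.01])
    lt=np.array([q[0],q[1],17.3,q[2]*.01]);ls=np.array([q[3],q[4],17.3,q[5]*.01])
    a=np.maximum(render(T,lt,wt),render(T,lt+d,wt))-mt
    b=np.maximum(render(S,ls,ws),render(S,ls+d,ws))-ms
    return np.r_[a.ravel(),b.ravel()]
def J(q): return np.stack([(f(q+e)-f(q-e))/2 for e in np.eye(10)],1)
for q0 in([626.3,101.2,-7.5,625,96,-6,0,0,0,0],[626.3,101.2,-7.5,625,96,-6,-3,0,2,0],[626.3,101.2,-7.5,625,96,-6,1,1,-2,0]):
    r=least_squares(f,q0,J,loss="soft_l1",f_scale=.3); print(np.round(r.x,2),round(r.cost,1))
q=r.x;d=np.array([q[6],q[7],q[8]+132,q[9]*.01]);ls=np.array([q[3],q[4],17.3,q[5]*.01])
# plain pixel checks: per-end, apparent image shift of the upper rail between scene9 and scene10
def sh(a,b,r,k=8):
    x0,y0,x1,y1=r
    A=cv2.resize(a["pixels"][y0:y1,x0:x1],None,fx=k,fy=k,interpolation=cv2.INTER_CUBIC).astype(np.float32)
    B=cv2.resize(b["pixels"][y0-4:y1+4,x0-4:x1+4],None,fx=k,fy=k,interpolation=cv2.INTER_CUBIC).astype(np.float32)
    R=cv2.matchTemplate(B,A,cv2.TM_CCOEFF_NORMED);_,v,_,l=cv2.minMaxLoc(R);return (l[0]-4*k)/k,(l[1]-4*k)/k,round(v,3)
S9=load("scene9");T9=load("top9")
print("scene 9->10 L beam",sh(S9,S,(211,205,235,225)),"L plate top",sh(S9,S,(211,190,222,205)),"R beam",sh(S9,S,(272,188,286,204)),"R plate top",sh(S9,S,(272,170,284,184)))
print("top 9->10 L",sh(T9,T,(216,180,224,196)),"R",sh(T9,T,(281,187,300,210)), "R beam",sh(T9,T,(281,192,300,203)))
p=[620,98,150];
for e in np.eye(3): print("px per mm",e,np.round(proj(S,np.array(p)+e)-proj(S,p),3),np.round(proj(T,np.array(p)+e)-proj(T,p),3))
```

```text
[ 6.286e+02  9.968e+01 -8.130e+00  6.266e+02  9.500e+01 -4.480e+00
 -6.080e+00  2.310e+00  1.240e+00  4.700e-01] 141.7
[ 6.2855e+02  9.9670e+01 -8.1600e+00  6.2726e+02  9.4380e+01 -4.6700e+00
 -5.8200e+00  2.3400e+00  4.1000e-01  4.1000e-01] 141.5
[ 6.2855e+02  9.9950e+01 -8.1700e+00  6.2740e+02  9.4460e+01 -4.7700e+00
 -5.6300e+00  2.0100e+00 -1.4000e-01  4.7000e-01] 140.9
scene 9->10 L beam (0.25, 0.5, 0.977) L plate top (0.625, 0.5, 0.941) R beam (0.125, 0.375, 0.988) R plate top (0.5, 0.25, 0.955)
top 9->10 L (0.0, 1.125, 0.874) R (0.0, 0.25, 0.952) R beam (0.0, 0.375, 0.949)
px per mm [1. 0. 0.] [[-0.23  -0.131]] [[ 0.006 -0.332]]
px per mm [0. 1. 0.] [[-0.281  0.115]] [[-0.34  -0.003]]
px per mm [0. 0. 1.] [[-0.006 -0.318]] [[-0.013 -0.073]]
```

Run:
```python
from h import *
S0=load("scene0");T0=load("top0")
def sh(a,b,r,k=8):
    x0,y0,x1,y1=r
    A=cv2.resize(a["pixels"][y0:y1,x0:x1],None,fx=k,fy=k,interpolation=cv2.INTER_CUBIC).astype(np.float32)
    B=cv2.resize(b["pixels"][y0-4:y1+4,x0-4:x1+4],None,fx=k,fy=k,interpolation=cv2.INTER_CUBIC).astype(np.float32)
    R=cv2.matchTemplate(B,A,cv2.TM_CCOEFF_NORMED);_,v,_,l=cv2.minMaxLoc(R);return (l[0]-4*k)/k,(l[1]-4*k)/k,round(v,3)
S=snap("scene","scene11");T=snap("top","top11")
for f in("scene6","scene9","scene11"):
    X=load(f); print(f,"L base",sh(S0,X,(200,199,209,208)),"R base out",sh(S0,X,(306-25+1,174,290,182)),"R stem",sh(S0,X,(281,165,289,179)))
print("top L",sh(T0,T,(206,176,218,190)),"R",sh(T0,T,(300,182,310,194)))
a=[]
for f in("scene9","scene11"):
    im=cv2.imread(f"pics/{f}.png"); a.append(cv2.resize(im[150:275,197:300],None,fx=3.8,fy=4.6,interpolation=cv2.INTER_CUBIC))
cv2.imwrite("pics/cmp.png",np.hstack(a))
a=[]
for f in("top0","top11"):
    im=cv2.imread(f"pics/{f}.png"); a.append(cv2.resize(im[170:216,203:312],None,fx=6.5,fy=6.5,interpolation=cv2.INTER_CUBIC))
cv2.imwrite("pics/cmpt.png",np.vstack(a))
for nm,r in(("tape",(320,145,345,167)),("burr",(148,208,172,228)),("driver",(398,258,415,290)),("smallrail",(208,240,270,258)),("spool",(205,150,226,168)),("caliper",(158,158,196,200))): print(nm,sh(T0,T,r))
```

```text
scene6 L base (-0.25, -0.125, 0.98) R base out (0.75, -0.25, 0.953) R stem (0.375, -0.125, 0.965)
scene9 L base (0.0, 0.0, 0.997) R base out (0.0, 0.0, 0.974) R stem (0.0, 0.0, 0.974)
scene11 L base (0.0, 0.0, 0.997) R base out (0.0, -0.125, 0.918) R stem (0.0, -0.125, 0.934)
top L (0.0, 0.0, 0.973) R (0.0, 0.0, 0.996)
tape (0.0, 0.0, 0.999)
burr (0.0, 0.0, 0.998)
driver (0.125, 0.0, 0.984)
smallrail (0.0, 0.0, 0.998)
spool (0.0, 0.0, 0.998)
caliper (0.0, 0.0, 0.999)
```

View pics/cmp.png

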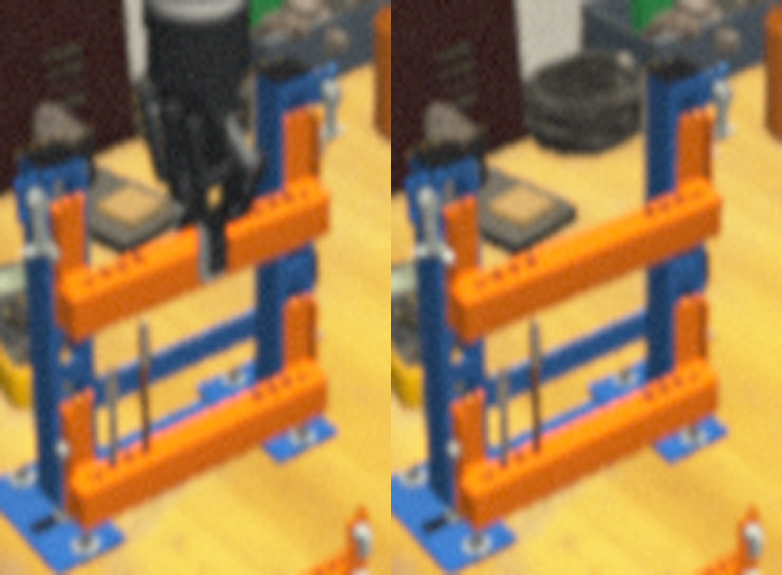

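View pics/cmpt.png

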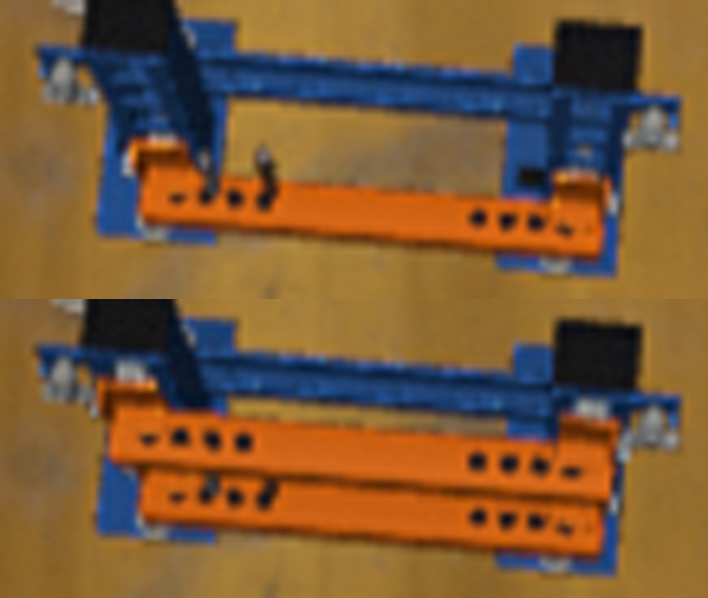

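```bash
python3 -c "
from h import *
st(); print(bot.hand_in())"
```

```text
t 21.1 tcp [463.4, -93.2, 240.9] yang -0.0765 zdir [0.0, 0.0003, -1.0] F [-0.5, -0.7, -0.3] M [0.05, 0.02, -0.01] w 45.9
the job is handed in; nothing more can be done
None
```

The larger loose rail is on the rack, with its tabs in the slots at 166 and 210. Both ends are down and both catches appear closed over it. I let go of the rail, backed the arm away and handed the job in at 21 s.

**Fitting:** I gripped the rail across the middle, slid the tabs in until the plates touched the uprights (6 N), then pushed down past the catches. The highest push I read was about 24 N, or about 30 N estimated at the peak of the final press. At the bottom the rail stopped firmly.

**Last checks:**
- **Height:** under pressure, both ends measured 131.5–131.8 mm above the rail already fitted lowest; fully home is 132 mm.
- **Catches:** after release, both catches match the starting pictures to within about 0.1 pixel in both views. They had visibly swung out during the push.
- **Other things:** the tape, burr, screwdriver, small rail, spool and caliper have not moved, to within about 0.1 pixel.

**Disagreed:** once released, the rail settled forward about 1–2 mm at the top of the plates, within the 3 mm of play. The height check then read 129–130 mm. I took this as the rail leaning in its play rather than a fault, and did not correct it. The two cameras also disagreed by 2–6 mm on absolute sideways position. I therefore placed the rail relative to the already fitted one, using mainly the top view.

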